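# Prise the retaining ring off a filter wheel

### The arm

A 6-joint arm with a two-finger parallel gripper is mounted at the origin on the work surface. World frame = base frame: x ahead of the robot, y to its left, z up, the work surface at z = 0. Lengths are in mm, angles in rad, forces in N, time in s.
With the tool pointing down it reaches from about 350 to 875 mm from the base axis. Payload 4.2 kg.
Tool frame: the origin (TCP) lies between the finger pads; the fingertips stand 11 mm ahead of it and the grasp point (between the pads) lies 8 mm behind it; z points along the fingers, y is the direction in which the jaws open and shut (so a half turn about z gives the same grasp; the last joint's range is limited). The gripper opens to 85 mm and grips with 20 to 120 N. Pads are 22 mm wide; open, the fingers measure 114 mm over their backs; the gripper's body (76 mm by 85 mm) begins 54 mm behind the grasp point. The pads swing forward as they close: fully open they stand 13 mm farther back than shut.
Start: joints at [-1.021, 0.385, 0.008, 0, -1.194, -0.259], TCP at [179.215, -598.733, 242.312] pointing down, gripper open.
Joint ranges: [-3.14, 3.14], [-1.21, 2.06], [-1.07, 1.41], [-3.16, 2.05], [-2.99, -0.16], [-3.1, 3.1]. Speed limits (rad/s): [2.79, 2.79, 3.14, 3.14, 3.14, 3.14].

### API

Orientations are given as a unit quaternion [x, y, z, w].
In Python, from bench import * gives the robot as it stands.
- The arm moves only by the tool servo_tool, never from a script. Its argument "rows" is a list of rows, each a list of 7 numbers: the opening, from 0 (shut) to 1 (fully open), then the shift along the tool's x, y, z in cm, then the turn, a rotation vector about the tool's x, y, z in degrees. A call has 1 to 12 rows; each row shifts and turns the commanded pose from where the row before left it, along the tool's axes as they then stand; what a row does not reach is not made up. A row lasts 1/10 s, in which the tool goes at most 50 mm and 8.59 degrees, less where a joint would pass 70% of its speed; a pose out of reach is approached as far as the arm can. A call is refused whole if a number of a shift passes 5 or a number of a turn 8.59, either way. A call with a gripper value outside its range is refused whole. The fingers move at their own pace and stop on an object; the grip force is fixed at half the most. Time passes only in rows, so rows that do not move let the fingers close. It gives the time, the measured TCP pose, the force and the opening at its end, in the units of the state.
- read_state(): the state, without advancing time (a new reading comes with each control period).
- get_image(name): name is "side" or "top"; returns a dict with "image" (384x512x3 uint8, red, green, blue), "mtx" (3x3 intrinsics, pixels), "extrinsics" (4x4, takes a point from camera to world coordinates). Camera axes: x right, y up, looking along -z (the intrinsics and any distortion apply to the point x, -y, -z); pixel columns grow to the right and rows downward; lengths in mm; the calibration is good to about 2 mm. A picture is of the moment at which its call begins. There is no depth.
- job_done(): hands the job in, once; it reports no verdict.
The state is a dict: "clock": time; "joints": joint angles; "joint_vel": joint speeds; "joint_efforts": joint torques, N m; "position": TCP position; "ee_rot": TCP orientation; "contact_force": force on the tool from outside, world axes, zero at the start; "wrist_torque": the same for the moment, N m; "gripper_width": finger opening in mm.
Only numpy, scipy, OpenCV 4.12 (cv2) and the standard library are available. Lean on these libraries where they do the work, as an engineer would, in place of code of your own. Each camera call takes 0.05 s, during which the arm holds its last target. There are 200 camera calls.

### The job

Free the filter wheel's split retaining ring: hook the pick's toe under the ring end beside the pry slot and lift until the whole ring has snapped out of its groove and over the spring noses. Then put the pick back upright in its holder and lay the ring flat in the steel parts tray. Do it gently: neither pick nor fingers may dig into the wheel, the ring must not be dropped or flung, and the other things on the bench stay where they are.

Things in the scene. Friction and masses are not known exactly. Their poses are not given: they have to be found in the camera images.
- wheel: Fixed optical filter wheel lying flat on a round white base: light grey disc 170 mm across (base 184 mm) with six coloured filters near the rim, flush. Origin: on the spindle axis at bench height, z up. Face at z = 44 mm. In the middle a round recess 56 mm across and 4 mm deep with a floor (the seat, z = 40 mm); the ring lies in it, flush with the face, out of the fingers' reach.
- hub (a point): Point on the wheel's spindle axis at the height of its face (z = 44 mm of the wheel); axes as the wheel's. Angles below are counter-clockwise from the wheel's +x.
- spindle_top (a point): Top centre of the brass spindle, 31 mm diameter, that stands in the recess, 10 mm above the wheel's face.
- nose_tip0 (a point): Tip of a brass spring nose, 6 mm high, that sticks 2.5 mm out of the spindle just above the seated ring, at 80 degrees. The two noses hold the ring down. They give way when the ring's end is lifted (a few N to about 15 N), one after the other, and spring back under it. The freed ring rests on them tilted about 0.28 rad, its highest side about 23 degrees counter-clockwise of the gap.
- nose_tip1 (a point): Tip of the second spring nose, at -65 degrees; as nose_tip0. Both must be overcome.
- slot_floor (a point): Point on the flat white soft-lined floor of the pry slot, 25 mm from the spindle axis at 18 degrees; axes as the wheel's. From -27 to 63 degrees the seat and the recess wall are cut away, from the spindle out to 37 mm from the axis, down to this floor, 10 mm below the wheel's face and 6 mm below the underside of the seated ring.
- pin_top (a point): Top of a fixed brass pin, 5 mm diameter, flush with the face, 22 mm from the axis at -25 degrees. It stands in the ring's gap and stops the ring from turning more than 0.03 rad counter-clockwise.
- ring: Loose dark steel split ring (C shape), 4 mm thick, 54 mm outside and 33 mm inside diameter, about 37 g. Origin: circle's centre on the underside, z up; +x points into the gap, which runs from -36 to +32 degrees. The end at +32 degrees overhangs the pry slot (up to 63 degrees). Its yaw on the wheel differs from the wheel's by -0.06 to +0.02 rad.
- ring_centre (a point): The split ring's centre half-way up its thickness; axes as the ring's. When freed and resting on the noses it is about 6 mm above the wheel's face and the ring slopes; along its level diameter (square to the slope) the ring's underside is about 4 mm above the face, so fingers can grip it there across its outside.
- ring_end (a point): Middle of the flat end face of the ring over the pry slot, half-way up (2 mm). Axes as the ring's. The face is square to the direction 132.4 degrees counter-clockwise from the ring's +x: the pick's toe pushed that way passes under the ring end, until the shank stops against the face.
- pick_grip (a point): Centre of the square orange handle (16 x 16 mm) of the loose L-shaped pick, upright in its holder; z up. Handle from 30 mm below to 28 mm above this point.
- pick: The pick (75 g); origin 34 mm below pick_grip at the underside of its black collar, 40 x 40 x 4 mm, which rests on the holder; same axes. Below: steel shank, 4 mm diameter, with a toe 5 mm wide and 3 mm thick pointing to +x, from 2.5 mm behind the axis to 9 mm ahead. The shank telescopes stiffly (40 N); its length varies and is not measured: the toe's underside is 48 to 70 mm below this origin.
- holder: Fixed blue square holder block, 50 x 50 x 85 mm tall with a 32 x 32 mm pit, 76 mm deep, open at the top. Origin under its centre.
- holder_mouth (a point): Centre of the holder's open top, 85 mm above the bench; the pick's collar rests on it, so the handle's centre stands 34 mm above this point.
- tray: Fixed low steel parts tray 150 (x) x 140 (y) x 18 mm, wall 5 mm. Origin under its centre.
- tray_floor (a point): Centre of the tray's inner floor, 5 mm above the bench.
- screwdriver: Bystander, loose, leave alone: red-handled screwdriver, 140 mm long. Origin at the centre of its underside.
- objective: Bystander, loose, leave alone: small steel microscope objective, 26 mm diameter, 46 mm tall. Origin at the centre of its underside.
- jar: Bystander, loose, leave alone: small jar, 52 mm diameter, 60 mm tall. Origin at the centre of its underside.
- spacer: Bystander, loose, leave alone: brass spacer tube, 32 mm diameter, 10 mm tall. Origin at the centre of its underside.
Mind the look-alikes: they are no part of the job. Of the things that look like the ring, the smaller one is meant. Leave any yellow look-alike of the pick alone.

How it is judged:
By the outcome, as a careful person would: the job done as asked, in the order asked, and still so for the second after the job is handed in, with the robot touching nothing.
It also fails if it takes over 72 s, if anything falls off the work surface, if the arm or the gripper's body presses on something with over 40 N, if the wrist force passes 120 N, or if a joint passes its speed limit or range.

## Working session

There is one attempt and no reset: what is moved stays moved. The work goes in short steps, Python scripts to look and compute and a tool call to move; the robot and the scene stay as the last step left them, time stands still between calls to the robot, and variables do not carry over. Pictures are saved under pics/ and viewed, about 8 in all and at most 12, crops included, and the job is handed in when it is done.

Besides the shell and the picture viewer there is one more tool, called after "Request:" by a JSON object that holds its "fn" and its "kwargs". servo_tool: Moves the arm, as the interface text tells. Its arguments: {"type":"object","properties":{"rows":{"type":"array","items":{"type":"array","items":{"type":"number"}}}},"required":["rows"]}

```bash
mkdir -p pics; cat > h.py <<'E'
from bench import *
import numpy as np, cv2
from scipy.spatial.transform import Rotation as R
def snap(cam,name,crop=None,scale=1):
    d=get_image(cam); im=d["image"][:,:,::-1].copy()
    np.savez(f"pics/{cam}_cal.npz",mtx=d["mtx"],E=d["extrinsics"])
    if crop: x0,y0,x1,y1=crop; im=im[y0:y1,x0:x1]
    im=cv2.resize(im,None,fx=scale,fy=scale,interpolation=cv2.INTER_CUBIC)
    cv2.imwrite(f"pics/{name}.png",im)
def cal(cam):
    c=np.load(f"pics/{cam}_cal.npz"); return np.array(c["mtx"]),np.array(c["E"])
def ray(cam,u,v):
    K,E=cal(cam); d=np.linalg.inv(K)@[u,v,1]; d=E[:3,:3]@[d[0],-d[1],-d[2]]; return E[:3,3],d
def at_z(cam,u,v,z):
    o,d=ray(cam,u,v); return o+d*(z-o[2])/d[2]
def proj(cam,p):
    K,E=cal(cam); q=E[:3,:3].T@(np.array(p,float)-E[:3,3]); q=K@[q[0],-q[1],-q[2]]; return q[:2]/q[2]
def tool(target):
    "shift from current TCP to target in tool axes, cm"
    s=read_state(); return R.from_quat(s["ee_rot"]).inv().apply(np.array(target)-s["position"])/10
E
python3 - <<'E'
from h import *
snap("top","top1",None,1.56); snap("side","side1",None,1.56)
d=get_image("top"); print(d.keys(), d["mtx"], d["extrinsics"]); print(get_image("side")["extrinsics"])
s=read_state(); print(s); print(R.from_quat(s["ee_rot"]).as_matrix())
E
```

```text
dict_keys(['image', 'mtx', 'extrinsics']) [[431.3052718    0.         257.85035664]
 [  0.         431.3052718  191.05946664]
 [  0.           0.           1.        ]] [[-6.09687276e-03  9.72747109e-01 -2.31788458e-01  3.01805661e+02]
 [-9.99981263e-01 -5.80338054e-03  1.94805591e-03 -1.56409986e+01]
 [ 5.49809127e-04  2.31795992e-01  9.72764265e-01  1.05013323e+03]
 [ 0.00000000e+00  0.00000000e+00  0.00000000e+00  1.00000000e+00]]
[[-9.95488429e-01  6.17701770e-02 -7.20224438e-02  4.26191220e+02]
 [-9.48803454e-02 -6.42361002e-01  7.60506452e-01  6.58848100e+02]
 [ 7.12209005e-04  7.63908887e-01  6.45323721e-01  6.78959888e+02]
 [ 0.00000000e+00  0.00000000e+00  0.00000000e+00  1.00000000e+00]]
{'clock': 0.2, 'joints': array([-1.02140193e+00,  3.85276866e-01,  7.13782223e-03, -2.70819663e-04,
       -1.19400311e+00, -2.58618544e-01]), 'joint_vel': array([-0.00072879, -0.00336718,  0.00443938,  0.0014209 ,  0.00049855,
       -0.00164005]), 'joint_efforts': array([-1.21751717e-03, -3.92162740e+01,  1.88356465e+01,  4.18351427e+00,
       -3.55719349e-03, -6.77233928e-06]), 'position': array([ 179.11537345, -598.43385839,  241.62469888]), 'ee_rot': array([-1.44826862e-01,  9.89456776e-01,  6.68220725e-04, -1.48781925e-04]), 'contact_force': array([0.39229344, 0.25682214, 0.27214831]), 'wrist_torque': array([ 0.00097355, -0.02862701,  0.00738848]), 'gripper_width': 85.33326494393502}
[[-9.58050316e-01 -2.86599641e-01 -4.87979189e-04]
 [-2.86600038e-01  9.58049467e-01  1.27925581e-03]
 [ 1.00873946e-04  1.36544629e-03 -9.99999063e-01]]
```

View pics/top1.png

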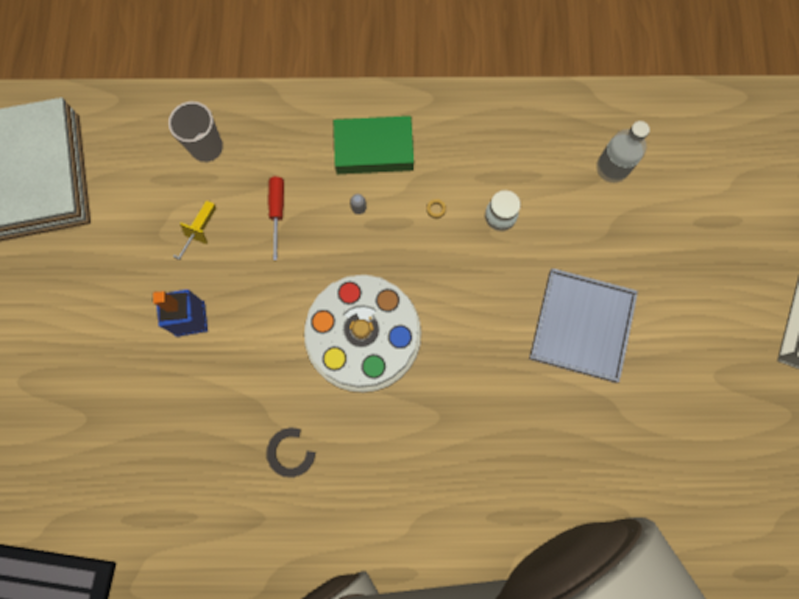

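View pics/side1.png

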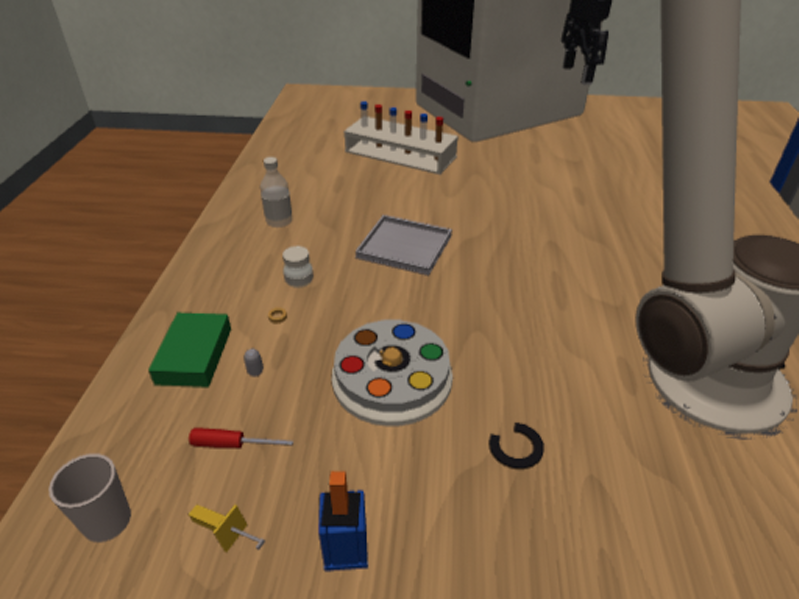

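Top view: wheel at about (362,330)/1.56, holder (183,312), tray (583,325). Side view: wheel (392,365), pick handle (338,490). Next: enlarged crops.

```bash
python3 - <<'E'
from h import *
t=get_image("top")["image"][:,:,::-1]; s=get_image("side")["image"][:,:,::-1]
def c(im,x0,y0,w,h,k): return cv2.resize(im[y0:y0+h,x0:x0+w],None,fx=k,fy=k,interpolation=cv2.INTER_CUBIC)
a=np.hstack([c(t,208,186,50,50,8),c(s,230,205,50,50,8)])  # 400 each
b=np.hstack([c(t,90,176,50,40,5),c(s,190,290,66,80,5)[:200],c(t,335,168,75,80,2.5)[:200],np.zeros((200,82,3),np.uint8)])
b=b[:,:800]
im=np.vstack([a,np.pad(b,((0,0),(0,800-b.shape[1]),(0,0)))])
cv2.imwrite("pics/crop1.png",im)
E
```

```text
(no output)
```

View pics/crop1.png

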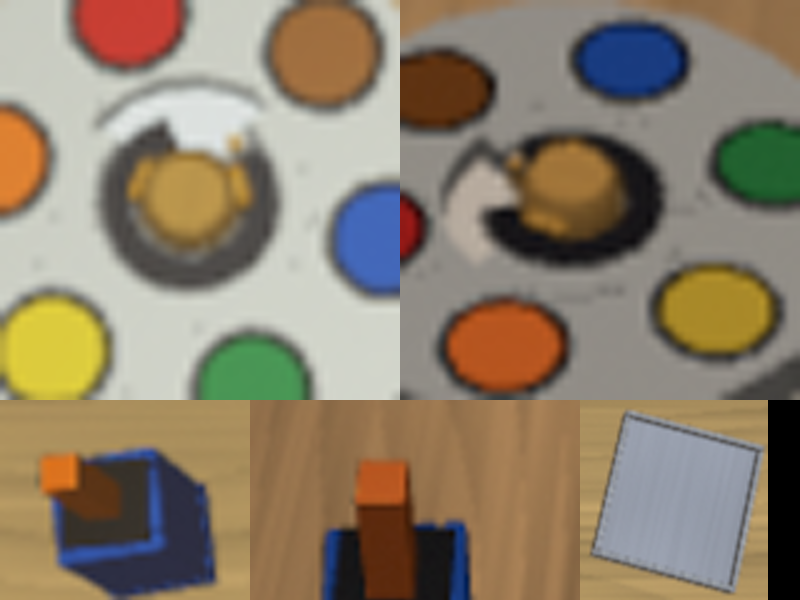

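Crop: hub about (189,200) in top crop; slot opens upward (arc ends (100,125),(265,105)), pin (236,143), noses (140,178),(240,187) → wheel yaw ≈ −12.5°. Handle top at (59,474), holder mouth at about (110,505). Now computing.

```bash
cat > m.py <<'E'
from h import *
cen={}
for cam in("top","side"):
    im=get_image(cam)["image"]; hsv=cv2.cvtColor(im,cv2.COLOR_RGB2HSV)
    x0,y0,x1,y1=(195,174,270,252) if cam=="top" else (214,204,290,268)
    m=(hsv[...,1]>130)&(hsv[...,2]>60); k=np.zeros_like(m); k[y0:y1,x0:x1]=m[y0:y1,x0:x1]
    n,l,st,c=cv2.connectedComponentsWithStats(k.astype(np.uint8))
    P=[]
    for i in range(1,n):
        if st[i,4]>40:
            p=at_z(cam,c[i][0]+0,c[i][1]+0,44); P.append(p[:2]); print(cam,st[i,4],c[i].round(1),p[:2].round(1))
    P=np.array(P); A=np.c_[2*P,np.ones(len(P))]; s=np.linalg.lstsq(A,(P**2).sum(1),rcond=None)[0]
    r=np.linalg.norm(P-s[:2],axis=1); print("circ",s[:2].round(1),r.round(1),np.degrees(np.arctan2(P[:,1]-s[1],P[:,0]-s[0])).round(1))
def tc(u,v): return 208+u/8,186+v/8
for nm,u,v,z in [("rec_c",189.5,200,44),("arcL",100,125,44),("arcR",265,105,44),("pin",236,143,44),("n0",140,178,49),("n1",240,187,49),("sp",189,193,54)]:
    print(nm,at_z("top",*tc(u,v),z)[:2].round(1))
print("side sp",at_z("side",230+(568-400)/8,205+165/8,54).round(1))
print("htop",at_z("top",90+59/5,176+(474-400)/5,147).round(1))
for u,v in [(157,450),(165,545),(62,565),(52,470)]: print("hold",at_z("top",90+u/5,176+(v-400)/5,85)[:2].round(1))
for u,v in [(627,412),(762,450),(735,590),(593,555)]: print("tray",at_z("top",335+(u-580)/2.5,168+(v-400)/2.5,18)[:2].round(1))
# side: handle top face corners in crop, native 190,290
for u,v in [(360,461),(409,461),(406,505),(356,503)]: print("ht side",at_z("side",190+(u-250)/5,290+(v-400)/5,147)[:2].round(1))
E
python3 m.py
```

```text
top 139 [223.7 187.2] [551.7  64.3]
top 121 [248. 192.] [539.4   6. ]
top 145 [206.6 205.7] [506.5 104.4]
top 124 [231.1 210. ] [495.8  46.1]
top 129 [256.  215.5] [482.2 -12.8]
top 146 [214.1 229.3] [449.7  85.7]
circ [496.9  46.6] [57.6 58.8 58.6  1.2 61.2 61.3] [  17.9  -43.7   80.5 -156.5 -103.9  140.3]
side 95 [258.4 212. ] [480.9 -16.1]
side 92 [234.  215.8] [538.3   2.9]
side 98 [275.9 225. ] [436.2  24.3]
side 137 [250.6 228.2] [494.3  40.4]
side 119 [225.2 233.2] [550.5  61.8]
side 130 [269.  243.2] [448.5  82.8]
side 135 [242.7 247.8] [505.4 101.7]
circ [493.3  43.2] [60.5 60.4 60.1  3.  60.2 59.8 59.8] [-101.8  -41.8 -161.7  -70.4   18.   138.4   78.3]
rec_c [493.3  44.7]
arcL [516.2  71.5]
arcR [522.   22.4]
pin [510.5  31. ]
n0 [499.   59.1]
n1 [496.2  29.5]
sp [493.5  44.3]
side sp [493.1  41.8  54. ]
htop [519.6 318.4 147. ]
hold [545.6 297.1]
hold [500.9 290.4]
hold [491.9 336.7]
hold [536.4 344.7]
tray [ 593.  -256.5]
tray [ 553.3 -387.3]
tray [ 415.7 -349.6]
tray [ 450.1 -215.5]
ht side [528. 312.]
ht side [512.3 310.5]
ht side [510.6 326.5]
ht side [526.5 327.3]
```

Request:
{"fn": "servo_tool", "kwargs": {"rows": [[1,-4.4,0,0,0,0,-4.06],[1,-4.4,0,0,0,0,-4.06],[1,-4.4,0,0,0,0,-4.06],[1,-4.4,0,0,0,0,-4.06],[1,-4.4,0,0,0,0,-4.06],[1,-4.4,0,0,0,0,-4.06],[1,-4.4,0,0,0,0,-4.06],[1,-4.4,0,0,0,0,-4.06],[1,-4.4,0,0,0,0,-4.06],[1,-4.4,0,0,0,0,-4.06]]}}

```text
clock: 1.4
position: [533.8, -350.6, 242.2]
ee_rot: [-0.48, 0.877, -0.0, -0.0]
contact_force: [0.5, -0.3, -0.4]
gripper_width: 85.6
```

Request:
{"fn": "servo_tool", "kwargs": {"rows": [[1,-4.4,0,0,0,0,-4.06],[1,-4.4,0,0,0,0,-4.06],[1,-4.4,0,0,0,0,-4.06],[1,-4.4,0,0,0,0,-4.06],[1,-4.4,0,0,0,0,-4.06],[1,-4.4,0,0,0,0,-4.06],[1,-4.4,0,0,0,0,-4.06],[1,-4.4,0,0,0,0,-4.06],[1,-4.4,0,0,0,0,-4.06],[1,-4.4,0,0,0,0,-4.06]]}}

```text
clock: 2.4
position: [640.2, 67.2, 242.2]
ee_rot: [0.755, -0.656, 0.0, -0.0]
contact_force: [0.5, 0.6, -0.8]
gripper_width: 85.2
```

```bash
cat >> h.py <<'E'
def go(target,yaw_y=None):
    "print state and needed tool shift (cm), and tool-z turn to bring tool y to yaw_y (deg, mod 180)"
    s=read_state(); r=R.from_quat(s["ee_rot"]); M=r.as_matrix()
    yy=np.degrees(np.arctan2(M[1,1],M[0,1]))
    print("pos",s["position"].round(1),"yaw_y",round(yy,1),"tilt z",M[:,2].round(4),"j6",round(np.degrees(s["joints"][5]),1),"F",s["contact_force"].round(1),"w",round(s["gripper_width"],1),"t",s["clock"])
    print("shift cm",tool(target).round(2), "turn z",None if yaw_y is None else round(-(yaw_y-yy),1))
E
python3 -c "
from h import *
go([519.5,318.7,170],188)"
```

```text
pos [640.2  67.2 242.2] yaw_y -172.0 tilt z [ 1.e-04 -0.e+00 -1.e+00] j6 -12.3 F [ 0.5  0.6 -0.8] w 85.2 t 2.4
shift cm [-26.59   8.44   7.22] turn z -360.0
```

Request:
{"fn": "servo_tool", "kwargs": {"rows": [[1,-4.43,1.41,0,0,0,0],[1,-4.43,1.41,0,0,0,0],[1,-4.43,1.41,0,0,0,0],[1,-4.43,1.41,1,0,0,0],[1,-4.43,1.41,2,0,0,0],[1,-4.43,1.41,2,0,0,0],[1,0,0,1,0,0,0],[1,0,0,0,0,0,0]]}}

```text
clock: 3.2
position: [519.1, 316.4, 180.9]
ee_rot: [0.755, -0.656, -0.0, 0.002]
contact_force: [0.6, 0.9, -0.5]
gripper_width: 85.5
```

```bash
python3 - <<'E'
from h import *
go([519.5,318.7,111],188)
t=get_image("top")["image"][:,:,::-1]; s=get_image("side")["image"][:,:,::-1]
def c(im,x0,y0,w,h,k): return cv2.resize(im[y0:y0+h,x0:x0+w],None,fx=k,fy=k,interpolation=cv2.INTER_CUBIC)
cv2.imwrite("pics/grip.png",np.hstack([c(t,70,150,80,100,5),c(s,170,240,80,100,5)]))
E
```

```text
pos [519.1 316.4 180.9] yaw_y -172.0 tilt z [-0.003  -0.0027 -1.    ] j6 -38.6 F [ 0.6  0.9 -0.5] w 85.5 t 3.2
shift cm [-0.24 -0.09  6.99] turn z -360.0
```

View pics/grip.png

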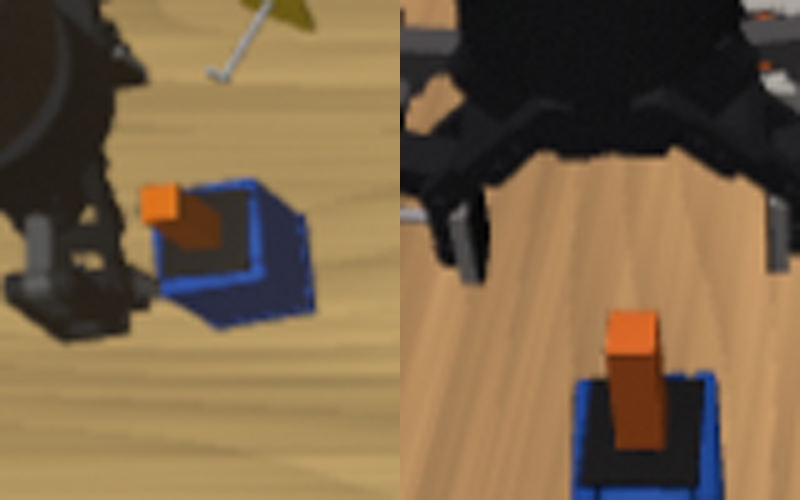

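Handle (side crop (632,345)) lies centrally between the pads (465 and 780). Lower and close.

Request:
{"fn": "servo_tool", "kwargs": {"rows": [[1,-0.2,-0.1,2,0,0,0],[1,0,0,2,0,0,0],[1,0,0,2,0,0,0],[1,0,0,1,0,0,0],[0.5,0,0,0,0,0,0],[0,0,0,0,0,0,0],[0,0,0,0,0,0,0],[0,0,0,0,0,0,0],[0,0,0,0,0,0,0],[0,0,0,0,0,0,0]]}}

```text
clock: 4.3
position: [521.6, 318.6, 113.8]
ee_rot: [0.754, -0.657, 0.0, -0.001]
contact_force: [-0.4, -1.4, 4.1]
gripper_width: 15.6
```

Request:
{"fn": "servo_tool", "kwargs": {"rows": [[0,0,0,-1,0,0,0],[0,0,0,-2,0,0,0],[0,0,0,-3,0,0,0],[0,0,0,-3,0,0,0],[0,0,0,-2,0,0,0],[0,0,0,0,0,0,0],[0,0,0,0,0,0,0]]}}

```text
clock: 5.0
position: [520.7, 318.0, 222.6]
ee_rot: [0.754, -0.657, -0.0, 0.0]
contact_force: [-0.3, -0.1, -1.2]
gripper_width: 15.4
```

```bash
python3 - <<'E'
from h import *
go([519.5,318.7,111],188)
t=get_image("top")["image"][:,:,::-1]; s=get_image("side")["image"][:,:,::-1]
def c(im,x0,y0,w,h,k): return cv2.resize(im[y0:y0+h,x0:x0+w],None,fx=k,fy=k,interpolation=cv2.INTER_CUBIC)
cv2.imwrite("pics/lift.png",np.hstack([c(t,70,150,80,100,5),c(s,170,220,80,100,5)]))
E
```

```text
pos [520.7 318.  222.6] yaw_y -172.2 tilt z [-7.e-04  4.e-04 -1.e+00] j6 -38.7 F [-0.3 -0.1 -1.2] w 15.4 t 5.0
shift cm [-0.08  0.11 11.16] turn z -360.2
```

View pics/lift.png

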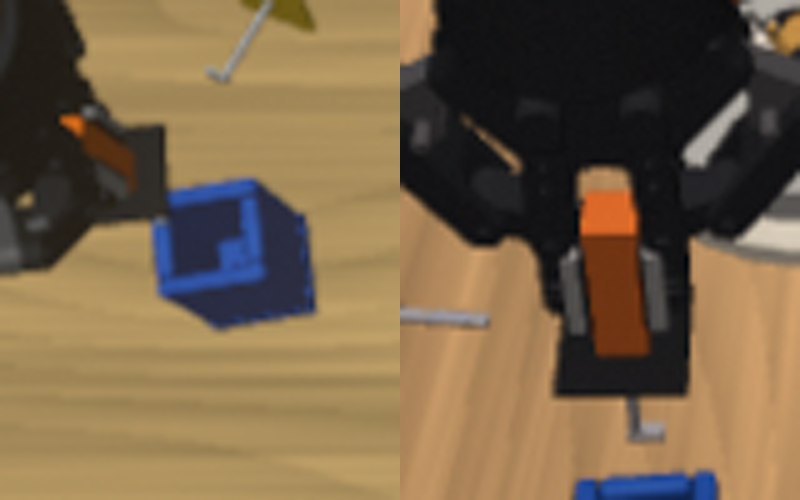

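```bash
python3 - <<'E'
from h import *
# toe underside ends in side crop: (640,441) rear, (662,436) tip ; axis y plane
for u,v in [(634,441),(645,440),(660,437)]:
    o,d=ray("side",170+(u-400)/5,220+v/5); 
    k=(318-o[1])/d[1]; print((o+d*k).round(1))
o,d=ray("side",170+(622-400)/5,220+396/5); print("collar lower near edge", (o+d*((336-o[1])/d[1])).round(1))
W=np.array([494,44.4]); wy=np.radians(-12)
ry=wy-0.02
rot=lambda a,p:np.array([[np.cos(a),-np.sin(a)],[np.sin(a),np.cos(a)]])@p
re=W+rot(ry,21.75*np.array([np.cos(np.radians(32)),np.sin(np.radians(32))]))
d=np.array([np.cos(ry+np.radians(132.4)),np.sin(ry+np.radians(132.4))])
print("ring_end",re,"dir",np.degrees(ry)+132.4,"axis start",re-12.5*d)
for cam in("top","side"): print(cam,"ring_end px",proj(cam,[*re,42]))
a=re-12.5*d
go([*a,222.6],np.degrees(ry)+132.4)
E
```

```text
[519.5 318.  140.5]
[515.9 318.  141.6]
[510.9 318.  144. ]
collar lower near edge [516.7 336.  192.1]
ring_end [514.58299582  51.42871134] dir 119.25408440973835 axis start [520.69153879  40.52294668]
top ring_end px [228.98679326 202.40551574]
side ring_end px [241.33573807 231.62137399]
pos [520.4 317.6 221.2] yaw_y -172.2 tilt z [-0.0026 -0.0018 -1.    ] j6 -38.7 F [ 0.3  0.5 -1.1] w 15.2 t 5.1
shift cm [27.45  3.76 -0.09] turn z -291.4
```

Request:
{"fn": "servo_tool", "kwargs": {"rows": [[0,0,0,0,0,0,8.58],[0,0,0,0,0,0,8.58],[0,0,0,0,0,0,8.58],[0,0,0,0,0,0,8.58],[0,0,0,0,0,0,8.58],[0,0,0,0,0,0,8.58],[0,0,0,0,0,0,8.58],[0,0,0,0,0,0,8.58],[0,0,0,0,0,0,0]]}}

```text
clock: 6.0
position: [520.7, 317.7, 221.1]
ee_rot: [-0.252, 0.968, -0.001, -0.001]
contact_force: [0.0, -0.8, -1.3]
gripper_width: 15.3
```

Request:
{"fn": "servo_tool", "kwargs": {"rows": [[0,2.25,-4.03,0,0,0,0],[0,2.25,-4.03,0,0,0,0],[0,2.25,-4.03,0,0,0,0],[0,2.25,-4.03,1,0,0,0],[0,2.25,-4.03,1,0,0,0],[0,2.25,-4.03,1,0,0,0],[0,0,0,2,0,0,0],[0,0,0,2,0,0,0],[0,0,0,0,0,0,0],[0,0,0,0,0,0,0]]}}

```text
clock: 7.0
position: [521.4, 41.1, 152.6]
ee_rot: [-0.253, 0.967, -0.0, -0.001]
contact_force: [-0.3, -0.1, -0.0]
gripper_width: 15.1
```

```bash
cat >> h.py <<'E'
def pair(name,tb,sb,k):
    t=get_image("top")["image"][:,:,::-1]; s=get_image("side")["image"][:,:,::-1]
    c=lambda im,b:cv2.resize(im[b[1]:b[1]+b[3],b[0]:b[0]+b[2]],None,fx=k,fy=k,interpolation=cv2.INTER_CUBIC)
    cv2.imwrite(f"pics/{name}.png",np.hstack([c(t,tb),c(s,sb)]))
E
python3 - <<'E'
from h import *
go([520.7,40.5,155],119.25)
pair("hover",(208,176,50,75),(222,180,50,75),8)
E
```

```text
pos [521.4  41.1 152.6] yaw_y 119.3 tilt z [-1.1e-03 -9.0e-04 -1.0e+00] j6 -83.0 F [-0.3 -0.1 -0. ] w 15.1 t 7.0
shift cm [ 0.1  -0.02 -0.24] turn z 0.1
```

View pics/hover.png

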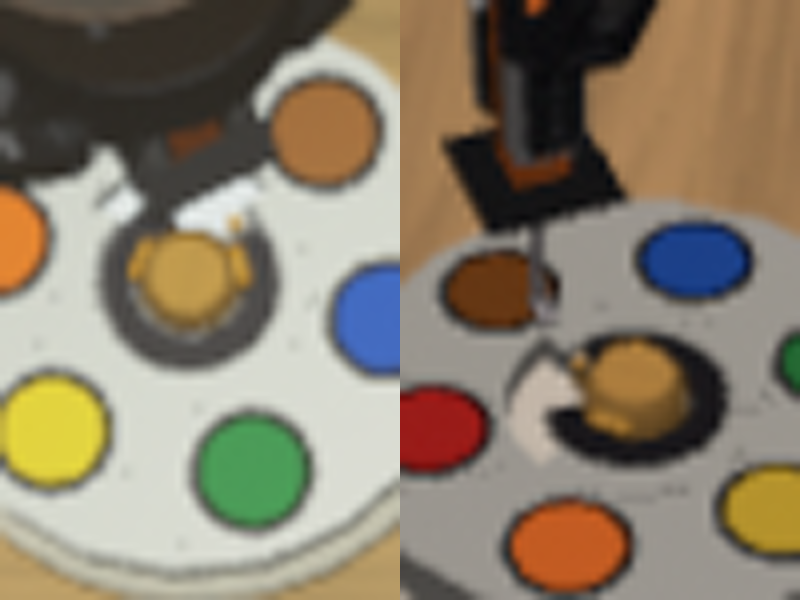

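```bash
python3 - <<'E'
from h import *
f=lambda u,v:(222+(u-400)/8,180+v/8)
print("ring end outer/inner top",at_z("side",*f(550,413),44).round(1),at_z("side",*f(583,407),44).round(1))
print("slot tip outer (apex)",at_z("side",*f(545,345),44).round(1), "slot bottom", at_z("side",*f(545,462),44).round(1))
# expected collar corners at TCP (521.4,41.1,152.6): collar underside TCP+5.2-34
C=np.array([521.4,41.1]); a=np.radians(119.3)
for sx,sy in [(20,20),(20,-20),(-20,-20),(-20,20)]:
    p=C+sx*np.array([np.cos(a),np.sin(a)])+sy*np.array([-np.sin(a),np.cos(a)])
    q=proj("side",[*p,152.6-28.8+4]); print("collar top corner px",((q-[222,180])*8+[400,0]).round(0))
for L in (48,52,56,60):
    q=proj("side",[*(C+np.array([np.cos(a),np.sin(a)])*3),152.6-28.8-L]); print(L,((q-[222,180])*8+[400,0]).round(0))
W=np.array([494,44.4])
for r,ang,z in [(37,63,44),(37,-27,44),(16,18,44),(26.75,31,44),(16.5,31,44)]:
    t=np.radians(ang-12); 
    for cam,o in (("top",(208,176)),("side",(222,180))):
        q=proj(cam,[*(W+r*np.array([np.cos(t),np.sin(t)])),z]); print(cam,r,ang,((q-o)*8+([400,0] if cam=="side" else [0,0])).round(0))
E
```

```text
ring end outer/inner top [515.6  53.5  44. ] [506.5  50.2  44. ]
slot tip outer (apex) [520.5  26.2  44. ] slot bottom [514.7  72.6  44. ]
collar top corner px [624. 190.]
collar top corner px [486. 230.]
collar top corner px [433. 140.]
collar top corner px [567. 102.]
48 [537. 309.]
52 [537. 319.]
56 [537. 329.]
60 [538. 339.]
top 37 63 [ 95. 201.]
side 37 63 [536. 463.]
top 37 -27 [269. 182.]
side 37 -27 [540. 332.]
top 16 18 [185. 225.]
side 16 18 [573. 396.]
top 26.75 31 [162. 194.]
side 26.75 31 [538. 411.]
top 16.5 31 [173. 226.]
side 16.5 31 [572. 405.]
```

Side crop: toe bottom (543,318), ring end outer/inner (550,413)/(583,407); tool appears ~4.5 px off from prediction, so relative correction: ring end ≈ (512.7,50.7). Shift and descend.

Request:
{"fn": "servo_tool", "kwargs": {"rows": [[0,0.28,-0.04,0,0,0,0],[0,0,0,1,0,0,0],[0,0,0,1,0,0,0],[0,0,0,0.8,0,0,0],[0,0,0,0.5,0,0,0],[0,0,0,0,0,0,0],[0,0,0,0,0,0,0]]}}

```text
clock: 7.8
position: [519.3, 39.5, 119.7]
ee_rot: [-0.252, 0.968, -0.0, -0.0]
contact_force: [0.1, -0.5, -1.3]
gripper_width: 15.4
```

Request:
{"fn": "servo_tool", "kwargs": {"rows": [[0,0,0,0.1,0,0,0],[0,0,0,0.1,0,0,0],[0,0,0,0,0,0,0]]}}

```text
clock: 8.1
position: [519.2, 39.5, 117.9]
ee_rot: [-0.252, 0.968, 0.0, 0.0]
contact_force: [0.6, 0.3, -0.3]
gripper_width: 15.2
```

```bash
python3 - <<'E'
from h import *
go([519.1,39.4,113],119.25)
pair("slot",(208,176,50,75),(222,190,50,75),8)
E
```

```text
pos [519.2  39.5 117.9] yaw_y 119.2 tilt z [ 2.e-04  1.e-04 -1.e+00] j6 -83.0 F [ 0.6  0.3 -0.3] w 15.2 t 8.1
shift cm [ 0.01 -0.    0.49] turn z -0.0
```

View pics/slot.png

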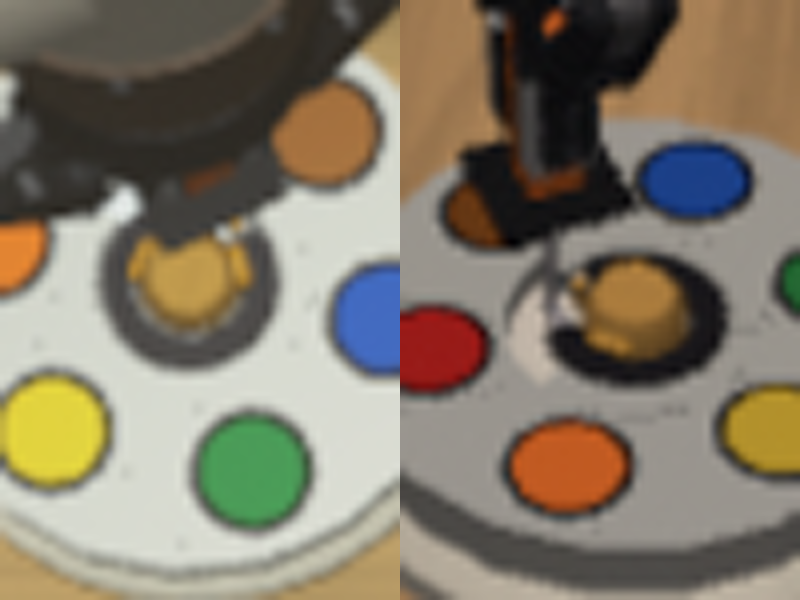

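The toe (555,322) stands in the slot just in front of the ring end (565,330). Feel down to the floor.

Request:
{"fn": "servo_tool", "kwargs": {"rows": [[0,0,0,0.15,0,0,0],[0,0,0,0.15,0,0,0],[0,0,0,0,0,0,0]]}}

```text
clock: 8.5
position: [519.0, 39.4, 114.5]
ee_rot: [-0.252, 0.968, -0.0, -0.0]
contact_force: [-0.1, 0.7, 0.0]
gripper_width: 15.1
```

Request:
{"fn": "servo_tool", "kwargs": {"rows": [[0,0,0,0.1,0,0,0],[0,0,0,0,0,0,0]]}}

```text
clock: 8.7
position: [519.1, 39.5, 113.7]
ee_rot: [-0.252, 0.968, 0.0, -0.0]
contact_force: [-0.4, 0.2, -0.7]
gripper_width: 15.2
```

Request:
{"fn": "servo_tool", "kwargs": {"rows": [[0,0,0,0.05,0,0,0],[0,0,0,0,0,0,0]]}}

```text
clock: 8.9
position: [519.2, 39.5, 113.3]
ee_rot: [-0.252, 0.968, 0.0, -0.0]
contact_force: [0.1, 0.6, -0.4]
gripper_width: 15.2
```

Request:
{"fn": "servo_tool", "kwargs": {"rows": [[0,0,0,0.07,0,0,0],[0,0,0,0,0,0,0]]}}

```text
clock: 9.1
position: [519.2, 39.5, 112.5]
ee_rot: [-0.252, 0.968, 0.0, -0.0]
contact_force: [-0.4, 1.0, -0.6]
gripper_width: 15.2
```

Request:
{"fn": "servo_tool", "kwargs": {"rows": [[0,0,0,0.07,0,0,0],[0,0,0,0,0,0,0]]}}

```text
clock: 9.3
position: [519.3, 39.5, 112.0]
ee_rot: [-0.252, 0.968, -0.0, 0.0]
contact_force: [0.3, 0.0, -0.5]
gripper_width: 15.5
```

Request:
{"fn": "servo_tool", "kwargs": {"rows": [[0,0,0,0.07,0,0,0],[0,0,0,0,0,0,0]]}}

```text
clock: 9.5
position: [519.5, 39.5, 111.9]
ee_rot: [-0.252, 0.968, -0.0, 0.0]
contact_force: [-0.9, -0.0, 5.1]
gripper_width: 15.0
```

Contact at TCP z≈112. Raise 1.5 mm clear and slide the toe under.

Request:
{"fn": "servo_tool", "kwargs": {"rows": [[0,0,0,-0.2,0,0,0],[0,0,0,0,0,0,0],[0,0,0.2,0,0,0,0],[0,0,0.2,0,0,0,0],[0,0,0.2,0,0,0,0],[0,0,0,0,0,0,0]]}}

```text
clock: 10.1
position: [516.1, 45.0, 113.1]
ee_rot: [-0.252, 0.968, -0.0, -0.0]
contact_force: [-0.3, 0.5, -0.9]
gripper_width: 15.3
```

Request:
{"fn": "servo_tool", "kwargs": {"rows": [[0,0,0.1,0,0,0,0],[0,0,0.1,0,0,0,0],[0,0,0,0,0,0,0]]}}

```text
clock: 10.4
position: [515.2, 46.6, 113.2]
ee_rot: [-0.252, 0.968, 0.0, 0.0]
contact_force: [-0.0, 0.2, -1.4]
gripper_width: 15.5
```

Request:
{"fn": "servo_tool", "kwargs": {"rows": [[0,0,0.1,0,0,0,0],[0,0,0,0,0,0,0]]}}

```text
clock: 10.6
position: [514.8, 47.4, 113.2]
ee_rot: [-0.252, 0.968, -0.0, -0.0]
contact_force: [0.0, -0.0, -1.6]
gripper_width: 15.1
```

Request:
{"fn": "servo_tool", "kwargs": {"rows": [[0,0,0.08,0,0,0,0],[0,0,0,0,0,0,0]]}}

```text
clock: 10.8
position: [514.4, 48.1, 113.2]
ee_rot: [-0.252, 0.968, -0.0, 0.0]
contact_force: [-0.0, 0.2, -1.1]
gripper_width: 15.4
```

Request:
{"fn": "servo_tool", "kwargs": {"rows": [[0,0,0.08,0,0,0,0],[0,0,0,0,0,0,0]]}}

```text
clock: 11.0
position: [514.0, 48.8, 113.2]
ee_rot: [-0.252, 0.968, 0.0, 0.0]
contact_force: [0.5, -1.0, -1.8]
gripper_width: 15.2
```

```bash
python3 - <<'E'
from h import *
go([514.1,48.4,113],119.25)
s=get_image("side")["image"][:,:,::-1]
cv2.imwrite("pics/under.png",cv2.resize(s[200:250,225:285],None,fx=10,fy=10,interpolation=cv2.INTER_CUBIC))
E
```

```text
pos [514.   48.8 113.2] yaw_y 119.2 tilt z [ 1.e-04  0.e+00 -1.e+00] j6 -84.2 F [ 0.5 -1.  -1.8] w 15.2 t 11.0
shift cm [ 0.01 -0.04  0.02] turn z -0.0
```

View pics/under.png

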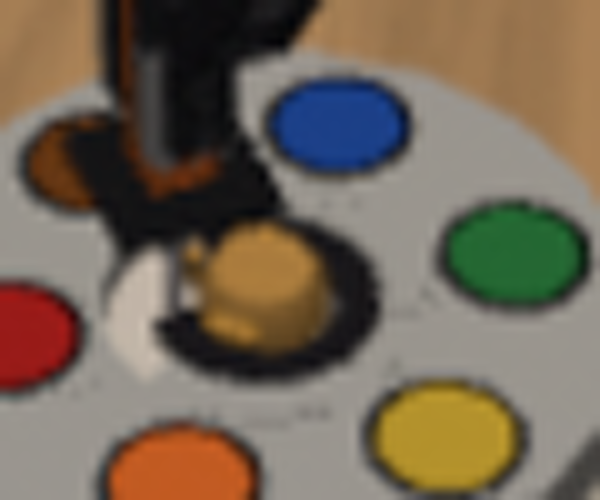

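Shank (175,300) stands against the ring end (~(178,315)), toe beneath it. Lift slowly, watching force.

Request:
{"fn": "servo_tool", "kwargs": {"rows": [[0,0,0,-0.1,0,0,0],[0,0,0,-0.1,0,0,0],[0,0,0,-0.1,0,0,0],[0,0,0,0,0,0,0]]}}

```text
clock: 11.45
position: [513.8, 48.8, 115.9]
ee_rot: [-0.252, 0.968, 0.0, -0.0]
contact_force: [0.7, 0.9, -4.1]
gripper_width: 15.0
```

Request:
{"fn": "servo_tool", "kwargs": {"rows": [[0,0,0,-0.1,0,0,0],[0,0,0,-0.1,0,0,0],[0,0,0,0,0,0,0]]}}

```text
clock: 11.75
position: [514.1, 48.8, 117.8]
ee_rot: [-0.252, 0.968, 0.0, -0.0]
contact_force: [1.8, 0.7, -6.4]
gripper_width: 15.3
```

Request:
{"fn": "servo_tool", "kwargs": {"rows": [[0,0,0,-0.1,0,0,0],[0,0,0,-0.1,0,0,0],[0,0,0,0,0,0,0]]}}

```text
clock: 12.05
position: [514.5, 48.4, 121.3]
ee_rot: [-0.253, 0.968, -0.001, 0.0]
contact_force: [1.5, -2.6, -0.2]
gripper_width: 15.4
```

Request:
{"fn": "servo_tool", "kwargs": {"rows": [[0,0,0,-0.1,0,0,0],[0,0,0,-0.1,0,0,0],[0,0,0,0,0,0,0]]}}

```text
clock: 12.35
position: [514.1, 48.7, 122.6]
ee_rot: [-0.252, 0.968, -0.0, 0.0]
contact_force: [0.7, -0.9, -1.7]
gripper_width: 15.1
```

Request:
{"fn": "servo_tool", "kwargs": {"rows": [[0,0,0,-0.1,0,0,0],[0,0,0,-0.1,0,0,0],[0,0,0,0,0,0,0]]}}

```text
clock: 12.65
position: [513.9, 48.6, 124.2]
ee_rot: [-0.252, 0.968, -0.0, -0.0]
contact_force: [1.8, -1.8, -2.4]
gripper_width: 14.9
```

Request:
{"fn": "servo_tool", "kwargs": {"rows": [[0,0,0,-0.1,0,0,0],[0,0,0,-0.1,0,0,0],[0,0,0,0,0,0,0]]}}

```text
clock: 12.95
position: [514.1, 49.0, 126.4]
ee_rot: [-0.252, 0.968, 0.0, 0.0]
contact_force: [0.1, -0.5, -0.8]
gripper_width: 15.1
```

```bash
python3 - <<'E'
from h import *
go([514.1,48.4,113],119.25)
s=get_image("side")["image"][:,:,::-1]
cv2.imwrite("pics/lift1.png",cv2.resize(s[200:250,225:285],None,fx=10,fy=10,interpolation=cv2.INTER_CUBIC))
E
```

```text
pos [514.1  49.  126.4] yaw_y 119.2 tilt z [ 3.e-04  4.e-04 -1.e+00] j6 -84.2 F [ 0.1 -0.5 -0.8] w 15.1 t 12.95
shift cm [ 0.03 -0.05  1.34] turn z -0.0
```

View pics/lift1.png

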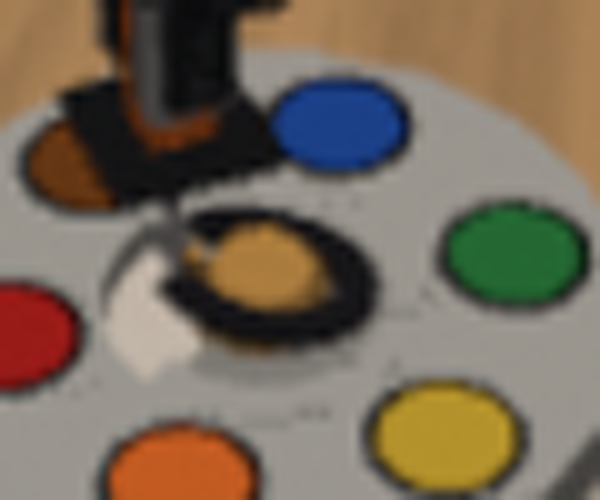

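```bash
python3 - <<'E'
from h import *
W=np.array([492.6,44.2])
for n,r,a,z in [("pin",22,-25,44),("n1tip",18,-65,47),("n1top",17,-65,50),("n0tip",18,80,47),("n0top",17,80,50)]:
    t=np.radians(a-12); q=proj("side",[*(W+r*np.array([np.cos(t),np.sin(t)])),z]); print(n,((q-[225,200])*10).round())
# predicted freed ring outline in side view: tilt .28, high at ring yaw+23
ry=np.radians(-13); h=ry+np.radians(23)
for a in range(32,325,24):
    t=ry+np.radians(a); 
    for r in (27,16.5):
        p=[*(W+r*np.array([np.cos(t),np.sin(t)])),52+r*np.sin(.28)*np.cos(t-h)]; print(a,r,((proj("side",p)-[225,200])*10).round(),end=" ")
E
```

```text
pin [192. 249.]
n1tip [252. 230.]
n1top [252. 224.]
n0tip [224. 336.]
n0top [226. 323.]
32 27 [145. 267.] 32 16.5 [191. 268.] 56 27 [166. 302.] 56 16.5 [203. 290.] 80 27 [203. 333.] 80 16.5 [226. 308.] 104 27 [251. 352.] 104 16.5 [255. 320.] 128 27 [301. 357.] 128 16.5 [285. 322.] 152 27 [343. 346.] 152 16.5 [311. 316.] 176 27 [370. 323.] 176 16.5 [328. 302.] 200 27 [378. 290.] 200 16.5 [333. 282.] 224 27 [366. 255.] 224 16.5 [326. 261.] 248 27 [336. 223.] 248 16.5 [308. 241.] 272 27 [294. 199.] 272 16.5 [282. 226.] 296 27 [247. 187.] 296 16.5 [252. 219.] 320 27 [201. 189.] 320 16.5 [224. 220.]
```

Request:
{"fn": "servo_tool", "kwargs": {"rows": [[0,0,0,-0.1,0,0,0],[0,0,0,-0.1,0,0,0],[0,0,0,0,0,0,0]]}}

```text
clock: 13.3
position: [514.1, 48.8, 128.4]
ee_rot: [-0.252, 0.968, 0.0, 0.0]
contact_force: [0.3, 0.1, -0.7]
gripper_width: 15.6
```

Request:
{"fn": "servo_tool", "kwargs": {"rows": [[0,0,0,-0.1,0,0,0],[0,0,0,0,0,0,0]]}}

```text
clock: 13.5
position: [514.1, 48.8, 129.3]
ee_rot: [-0.252, 0.968, 0.0, 0.0]
contact_force: [-0.3, 0.9, -0.3]
gripper_width: 15.5
```

```bash
python3 - <<'E'
from h import *
pair("lift2",(213,188,40,60),(225,195,40,60),10)
E
```

```text
(no output)
```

View pics/lift2.png

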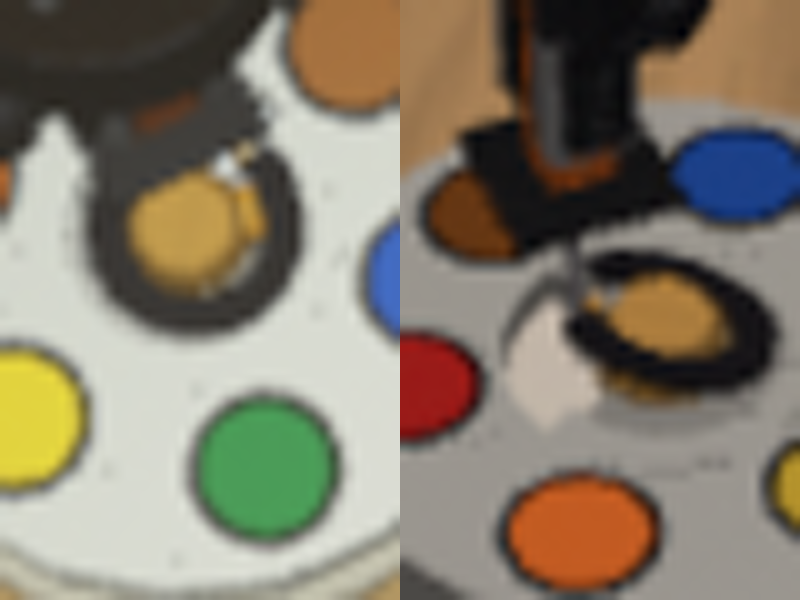

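Side: ring end at (570,322) has risen with the toe; nose0 overcome, but top view still shows nose1 (250,212) above the ring. Keep lifting.

Request:
{"fn": "servo_tool", "kwargs": {"rows": [[0,0,0,-0.1,0,0,0],[0,0,0,-0.1,0,0,0],[0,0,0,0,0,0,0]]}}

```text
clock: 13.9
position: [514.1, 48.8, 131.4]
ee_rot: [-0.252, 0.968, 0.0, 0.0]
contact_force: [0.5, -1.3, -0.5]
gripper_width: 15.3
```

Request:
{"fn": "servo_tool", "kwargs": {"rows": [[0,0,0,-0.1,0,0,0],[0,0,0,-0.1,0,0,0],[0,0,0,0,0,0,0]]}}

```text
clock: 14.2
position: [514.1, 48.8, 133.4]
ee_rot: [-0.252, 0.968, 0.0, 0.0]
contact_force: [-0.9, 0.4, -0.4]
gripper_width: 15.1
```

Request:
{"fn": "servo_tool", "kwargs": {"rows": [[0,0,0,-0.1,0,0,0],[0,0,0,-0.1,0,0,0],[0,0,0,0,0,0,0]]}}

```text
clock: 14.5
position: [514.1, 48.8, 135.4]
ee_rot: [-0.252, 0.968, 0.0, 0.0]
contact_force: [-0.1, -0.7, -0.2]
gripper_width: 14.9
```

```bash
cat >> h.py <<'E'
def asc(cam,x0,y0,w,h,k=1):
    "coarse class map: #=dark B=brass/orange .=light :=mid"
    im=get_image(cam)["image"]; hsv=cv2.cvtColor(im,cv2.COLOR_RGB2HSV)
    for y in range(y0,y0+h):
        print(y,''.join('B' if 8<hsv[y,x,0]<25 and hsv[y,x,1]>110 and hsv[y,x,2]>60 else '#' if hsv[y,x,2]<70 else ':' if hsv[y,x,2]<125 else '-' if hsv[y,x,2]<165 else '.' for x in range(x0,x0+w)))
E
python3 - <<'E'
from h import *
asc("side",232,208,40,32); asc("top",218,192,32,32)
E
```

```text
208 ######B::####B#####---::::::::::-------B
209 ######BBBBBBBB######:::-------:::-------
210 :######BBBBBBB#######:----------:#------
211 #######BBBB##########:----------:#------
212 B#####################-----------#:-----
213 BB###################:-----------#:-----
214 BB################::#:----------:#------
215 BBB###########:::---:#::------::#:------
216 BBBB#######:::-------::::::::::::-------
217 BBBB#######------------:::##:::---------
218 BBBBBBBB##:----:------------------------
219 BBBBBBB#:::-:::#::----------------------
220 BBBBB#::-:::########::------------------
221 ::::::---::-:##########:--------------::
222 -------::::--:##:BBBB####:-----------:#:
223 ------::::#::::-BBBBBBB####:---------:::
224 -----:::::###::BBBBBBBBB####:-------:#::
225 -----::--:#####BBBBBBBBBB####:------:#::
226 ----::-..::####BBBBBBBBBB#####:-----:#::
227 ----:-...-:######BBBBBBBBB####:-----:##:
228 ---::.....-::######BBBBBBB#####:-----:##
229 ---:-......--B#################-------::
230 :---........-BBBB#############:---------
231 #---........-BBBBBB###########:---------
232 ::-.........-BBB
[... 823 characters left out ...]
5 ....:######:BBBB-.-:####-.......
206 ....:####:BBBBBBBB--:###:.......
207 ...-:###:BBBBBBBBBBBB####.......
208 ...-:###BBBBBBBBBBBBB:###-......
209 ...-:###BBBBBBBBBBBBBB###:......
210 ...-:###BBBBBBBBBBBBBB###:......
211 ...-:###BBBBBBBBBBBBBB###-......
212 ...-:###BBBBBBBBBBBB::###-.....-
213 ...-:###:BBBBBBBBBB-::###......-
214 ....:####BBBBBBBBB:-:###:......:
215 ....-####:BBBBBBB:-::###-......:
216 ....-:####:BBBB:::::###:.......:
217 .....-:#####:::::#####:-.......:
218 .....-::#############:-........:
219 .......-:###########:-.........-
220 ........-::#######:--...........
221 ..........--:::::--.............
222 ................................
223 -...............................
```

Request:
{"fn": "servo_tool", "kwargs": {"rows": [[0,0,0,-0.1,0,0,0],[0,0,0,-0.1,0,0,0],[0,0,0,0,0,0,0]]}}

```text
clock: 14.9
position: [514.1, 48.8, 137.4]
ee_rot: [-0.252, 0.968, 0.0, 0.0]
contact_force: [0.4, -0.4, -1.4]
gripper_width: 15.0
```

```bash
python3 - <<'E'
from h import *
go([514.1,48.8,135.4],119.25)
pair("lift3",(213,188,40,60),(225,195,40,60),10)
E
```

```text
pos [514.1  48.8 137.4] yaw_y 119.2 tilt z [ 4.e-04  1.e-04 -1.e+00] j6 -84.2 F [ 0.4 -0.4 -1.4] w 15.0 t 14.9
shift cm [0.  0.  0.2] turn z -0.0
```

View pics/lift3.png

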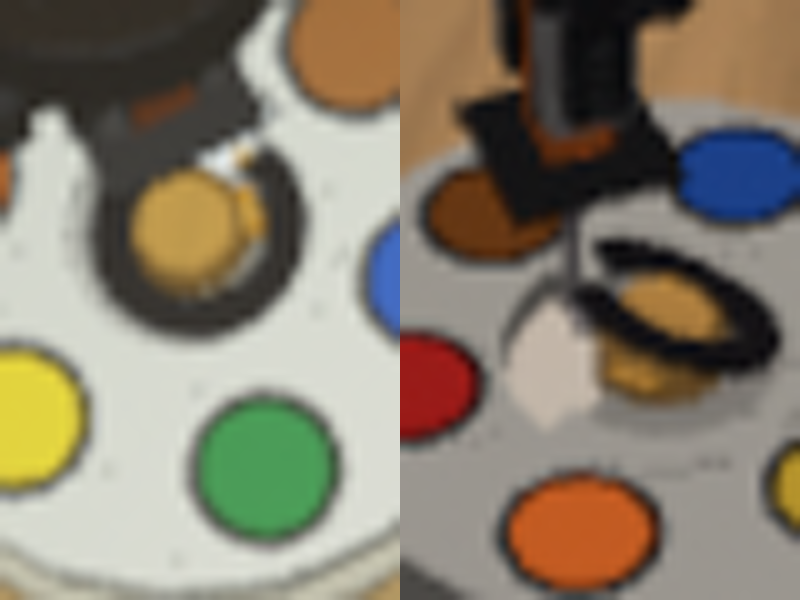

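Side: ring steeply tilted, near end (585,292) with shank at (572,250), far end at (605,245). Checking heights by projection.

```bash
python3 - <<'E'
from h import *
W=np.array([492.6,44.2])
f=lambda p:((proj("side",p)-[225,195])*10+[400,0]+[5,5]).round()
for n,a,zs in [("farend",-49,(44,50,54,58,62)),("nearend",19,(44,56,60,64)),("nose1 az",-77,(44,50,54,58)),("back",167,(44,46,50)),("back2",-145,(44,46,50)),("n0 az",68,(44,48,52,56))]:
    for r in (26.5,17):
        t=np.radians(a); print(n,r,[(z,f([*(W+r*np.array([np.cos(t),np.sin(t)])),z]).tolist()) for z in zs])
E
```

```text
farend 26.5 [(44, [602.0, 283.0]), (50, [601.0, 265.0]), (54, [601.0, 253.0]), (58, [601.0, 241.0]), (62, [600.0, 228.0])]
farend 17 [(44, [625.0, 307.0]), (50, [624.0, 288.0]), (54, [624.0, 276.0]), (58, [624.0, 264.0]), (62, [624.0, 252.0])]
nearend 26.5 [(44, [554.0, 369.0]), (56, [553.0, 332.0]), (60, [552.0, 320.0]), (64, [552.0, 307.0])]
nearend 17 [(44, [595.0, 362.0]), (56, [594.0, 325.0]), (60, [593.0, 313.0]), (64, [593.0, 300.0])]
nose1 az 26.5 [(44, [652.0, 269.0]), (50, [652.0, 251.0]), (54, [652.0, 239.0]), (58, [652.0, 227.0])]
nose1 az 17 [(44, [657.0, 298.0]), (50, [657.0, 279.0]), (54, [657.0, 267.0]), (58, [657.0, 255.0])]
back 26.5 [(44, [776.0, 376.0]), (46, [776.0, 369.0]), (50, [776.0, 357.0])]
back 17 [(44, [736.0, 366.0]), (46, [736.0, 360.0]), (50, [736.0, 348.0])]
back2 26.5 [(44, [765.0, 309.0]), (46, [765.0, 303.0]), (50, [766.0, 291.0])]
back2 17 [(44, [730.0, 323.0]), (46, [730.0, 317.0]), (50, [730.0, 305.0])]
n0 az 26.5 [(44, [612.0, 424.0]), (48, [611.0, 412.0]), (52, [611.0, 399.0]), (56, [611.0, 387.0])]
n0 az 17 [(44, [632.0, 397.0]), (48, [631.0, 385.0]), (52, [631.0, 372.0]), (56, [631.0, 360.0])]
```

```bash
cat > fit.py <<'E'
from h import *
from scipy.optimize import differential_evolution
W=np.array([492.6,44.2]); S=4
A=np.radians(np.linspace(32,324,60))
def verts(p):
    cx,cy,cz,tx,ty,yaw=p; M=R.from_rotvec([tx,ty,0]).as_matrix()@R.from_euler('z',yaw).as_matrix()
    V=[np.c_[r*np.cos(A),r*np.sin(A),np.full(60,z)]@M.T+[W[0]+cx,W[1]+cy,cz] for z in(-2,2) for r in(16.5,27)]
    return V
def pj(cam,P):
    K,E=C[cam]; q=(P-E[:3,3])@E[:3,:3]; q=(q*[1,-1,-1])@K.T; return q[:,:2]/q[:,2:]
def render(cam,p,box,bias):
    x0,y0,w,h=box; m=np.zeros((h*S,w*S),np.uint8)
    v=[((pj(cam,P)+bias-[x0,y0]+.5)*S*16).astype(np.int32) for P in verts(p)]
    q=[np.r_[v[0],v[1][::-1]],np.r_[v[2],v[3][::-1]]]
    for f in q: cv2.fillPoly(m,[f],1,shift=4)
    for a,b in((1,3),(0,2)):
        for i in range(59): cv2.fillConvexPoly(m,np.array([v[a][i],v[a][i+1],v[b][i+1],v[b][i]]),1,shift=4)
    return cv2.resize(m.astype(np.float32),(w,h),interpolation=cv2.INTER_AREA)
C={}; D={}
def load(boxes):
    for cam in boxes:
        d=get_image(cam); C[cam]=(d["mtx"],d["extrinsics"]); x0,y0,w,h=boxes[cam]
        im=d["image"][y0:y0+h,x0:x0+w]; hsv=cv2.cvtColor(im,cv2.COLOR_RGB2HSV)
        D[cam]=(np.clip((150-im.max(2).astype(float))/100,0,1),(hsv[...,1]>90)&(hsv[...,0]<28)&(hsv[...,0]>6))
def cost(p,boxes,bias,wt):
    c=0
    for cam in boxes:
        r=render(cam,p,boxes[cam],bias[cam]); d,b=D[cam]
        c+=(wt[cam]*np.where(b,0.3*r,np.abs(r-d))).sum()
    return c
def fit(boxes,bias,wt,bnd):
    load(boxes)
    return differential_evolution(cost,bnd,args=(boxes,bias,wt),maxiter=120,popsize=12,seed=1,tol=1e-6)
def report(r):
    p=r.x; M=R.from_rotvec([p[3],p[4],0]).as_matrix(); n=M[:,2]
    print("cost",round(r.fun,1),"centre",(W+p[:2]).round(1),p[2].round(1),"tilt",np.arccos(n[2]).round(3),"high az",np.degrees(np.arctan2(-n[1],-n[0])).round(0),"yaw",np.degrees(p[5]).round(1))
    for nm,az in (("nose0",68),("nose1",-77)):
        t=np.radians(az); x=17*np.cos(t)-p[0]; y=17*np.sin(t)-p[1]; z=p[2]-(n[0]*x+n[1]*y)/n[2]
        print(nm,"ring mid z at r17",round(z,1))
if __name__=="__main__":
    boxes={"side":(238,217,40,28),"top":(218,203,32,25)}
    wt={k:np.ones((b[3],b[2])) for k,b in boxes.items()}
    wt["side"][:3,:3]=0; wt["side"][:2,:6]=0; wt["top"][:4,:14]=0; wt["side"][14:,:22]*=1
    bias={"side":np.array([.5,.5]),"top":np.zeros(2)}
    bnd=[(-5,5),(-5,5),(41,64),(-.5,.5),(-.6,.1),(-.5,.1)]
    report(fit(boxes,bias,wt,bnd))
    report(fit({"side":boxes["side"]},bias,wt,bnd))
E
time python3 fit.py
```

```text
cost 182.3 centre [494.2  43.1] 59.6 tilt 0.504 high az 51.0 yaw -11.1
nose0 ring mid z at r17 68.5
nose1 ring mid z at r17 53.8
cost 132.9 centre [493.3  44. ] 60.1 tilt 0.499 high az 49.0 yaw -9.8
nose0 ring mid z at r17 68.7
nose1 ring mid z at r17 54.4
real	0m12.101s
user	0m11.832s
sys	0m0.110s
```

Request:
{"fn": "servo_tool", "kwargs": {"rows": [[0,0,0,-0.1,0,0,0],[0,0,0,-0.1,0,0,0]]}}

```text
clock: 15.35
position: [514.0, 48.7, 139.2]
ee_rot: [-0.252, 0.968, -0.0, -0.0]
contact_force: [-1.3, -0.6, -1.0]
gripper_width: 15.1
```

Request:
{"fn": "servo_tool", "kwargs": {"rows": [[0,0,0,-0.1,0,0,0],[0,0,0,0,0,0,0]]}}

```text
clock: 15.55
position: [514.1, 48.8, 140.4]
ee_rot: [-0.252, 0.968, 0.0, 0.0]
contact_force: [0.0, 0.8, -1.6]
gripper_width: 14.9
```

```bash
python3 - <<'E'
from h import *
go([514.1,48.8,135.4],119.25); print(read_state()["wrist_torque"])
asc("side",236,212,36,28); asc("top",218,200,32,24)
E
```

```text
pos [514.1  48.8 140.4] yaw_y 119.2 tilt z [ 4.e-04  1.e-04 -1.e+00] j6 -84.2 F [ 0.   0.8 -1.6] w 14.9 t 15.55
shift cm [0.  0.  0.5] turn z -0.0
[ 0.0005465  -0.00851265  0.00070687]
212 #################:-----------#:-----
213 ###########::::##------------#:-----
214 ########:::----:#:----------:#------
215 #######:--------:#::------::#:------
216 B#BBB#:----------::::::::::::-------
217 BBBBB##------------:::##:::---------
218 BBBB##:-:##:::----------------------
219 BBB#:::-:#######:-------------------
220 B#::-::--:########:-----------------
221 ::---::--:##########:-------------::
222 ---::::--:::::BBB#####-----------:#:
223 --::::::###:BBBBBBB####:---------:::
224 -::::::####BBBBBBBBB####:-------:#::
225 -::--:-:####BBBBBBBBB####:------:#::
226 ::-..-::######BBBBBBB:####:-----:#::
227 :-....-::B#####BBBBBB:#####-----:##:
228 :.......:BBB######BBBB#####:-----:##
229 -.......-BBBBB#############-------::
230 ........-BBBBBBB###########---------
231 ........-BBBBBBBBB########:---------
232 ........-BBBBBBBBBBB#:::::----------
233 ........-:BBBBBBBBBB::::------------
234 .........
[... 420 characters left out ...]
5 ....::####:BBBBB-..:####-.......
206 ....-:####BBBBBBBB--:###:.......
207 ....-:###BBBBBBBBBBBB####.......
208 ....:###:BBBBBBBBBBBB:###-......
209 ...-:###BBBBBBBBBBBBBB###:......
210 ...-:###BBBBBBBBBBBBBB###:......
211 ...-:###BBBBBBBBBBBBBB###-......
212 ...-:###BBBBBBBBBBBB-:###-.....-
213 ...-:###BBBBBBBBBBB--:###-.....-
214 ....:####BBBBBBBBB:-:###:......:
215 ....-####BBBBBBBB:-:####:......:
216 ....-:####:BBBB:::::###:.......:
217 .....-####:::::::::###:-.......:
218 .....-:###############-........:
219 .......:############:-.........-
220 ........-:########:--...........
221 .........--::##:::-.............
222 .............--.................
223 -...............................
```

Request:
{"fn": "servo_tool", "kwargs": {"rows": [[0,0,0,0.1,0,0,0],[0,0,0,0.1,0,0,0],[0,0,0,0.1,0,0,0],[0,0,0,0.1,0,0,0],[0,0,0,0.1,0,0,0],[0,0,0,0.1,0,0,0],[0,0,0,0.1,0,0,0],[0,0,0,0.1,0,0,0],[0,0,0,0.1,0,0,0],[0,0,0,0.1,0,0,0],[0,0,0,0,0,0,0]]}}

```text
clock: 16.75
position: [513.9, 48.7, 130.0]
ee_rot: [-0.252, 0.968, -0.0, -0.0]
contact_force: [-0.1, -0.4, -0.7]
gripper_width: 15.2
```

```bash
python3 - <<'E'
from h import *
go([514.1,48.8,135.4],119.25)
asc("side",236,212,36,28); asc("top",218,200,32,24)
E
python3 fit.py
```

```text
pos [513.9  48.7 130. ] yaw_y 119.2 tilt z [-3.e-04 -1.e-04 -1.e+00] j6 -84.2 F [-0.1 -0.4 -0.7] w 15.2 t 16.75
shift cm [-0.02 -0.   -0.54] turn z -0.0
212 ###BBBBBBB#######------------#:-----
213 ####BB###########:-----------#:-----
214 ##################---------::#------
215 ##################::------::#:------
216 #############:::-::::::::::::-------
217 ##########:::------:::##:::---------
218 #######::::::-----------------------
219 ####:::::#######::------------------
220 ##::-::::##########:----------------
221 ::---::::############:------------::
222 ---:::::-:##:BBBB######----------:#:
223 --:::#::::::BBBBBBB#####---------:::
224 -:::::::---BBBBBBBBB#####-------:#::
225 -::--::BB-BBBBBBBBBBB#####------:#::
226 ::-..-:###BBBBBBBBBBB#####:-----:#::
227 :-...:####BBBBBBBBBBBB#####-----:##:
228 :....-#####BBBBBBBBBBB#####:-----:##
229 -.....:#####BBBBBBBBBB#####-------::
230 ......-:#####BBBBBBBBB#####---------
231 ........:#######BBBB######:---------
232 ........-:################:---------
233 ........-:B##############:----------
234 .........-::B###########:-----------
235 
[... 644 characters left out ...]

212 ...:###:BBBBBBBBBBBB-:###-.....-
213 ...-:##:BBBBBBBBBBB--:###-.....-
214 ...-:###BBBBBBBBBB:-:###:......:
215 ....:####BBBBBBBB:-::###-......:
216 ....-:####:BBBB::-::###:.......:
217 .....::###:::::::::###:-.......:
218 ......:#####::::#####:-........:
219 ......-::###########:-.........-
220 ........-:########::-...........
221 .........--::::::--.............
222 .............-..................
223 -...............................
cost 204.8 centre [493.9  43.4] 55.0 tilt 0.371 high az 25.0 yaw -7.9
nose0 ring mid z at r17 59.5
nose1 ring mid z at r17 53.3
cost 138.1 centre [493.7  40.2] 51.5 tilt 0.371 high az 23.0 yaw -4.6
nose0 ring mid z at r17 56.4
nose1 ring mid z at r17 50.6
```

Far end stays up at (245,219), matching the predicted freed pose. Lower the toe clear of the ring and check it stays.

Request:
{"fn": "servo_tool", "kwargs": {"rows": [[0,0,0,0.1,0,0,0],[0,0,0,0.1,0,0,0],[0,0,0,0.1,0,0,0],[0,0,0,0.1,0,0,0],[0,0,0,0,0,0,0],[0,0,0,0,0,0,0]]}}

```text
clock: 17.6
position: [514.0, 48.7, 126.2]
ee_rot: [-0.252, 0.968, -0.0, -0.0]
contact_force: [-0.2, 0.1, -1.1]
gripper_width: 15.3
```

```bash
python3 - <<'E'
from h import *
go([514.1,48.8,135.4],119.25)
asc("side",236,216,36,22)
import fit
fit.load({"side":(238,217,40,28)})
boxes={"side":(238,217,40,28)}; wt={"side":np.ones((28,40))}; wt["side"][:4,:8]=0; b={"side":np.array([.5,.5])}
for n,t,h,z in [("free",.28,10,50),("seated",0,10,42),("n1 held",.2,80,47)]:
    a=np.radians(h); p=[0,0,z,t*np.sin(a),-t*np.cos(a),-.22]; print(n,fit.cost(p,boxes,b,wt))
E
python3 fit.py
```

```text
pos [514.   48.7 126.2] yaw_y 119.2 tilt z [-1.e-04 -1.e-04 -1.e+00] j6 -84.2 F [-0.2  0.1 -1.1] w 15.3 t 17.6
shift cm [-0.01  0.   -0.92] turn z -0.0
216 #################::::::::::::-------
217 ##############:::--:::##:::---------
218 #############:----------------------
219 #######::#####:::-------------------
220 ###::##-:##########:----------------
221 :::--::-:############:------------::
222 ---::::::####BBBB######----------:#:
223 --::::::::::BBBBBBB#####---------:::
224 -:::::::---BBBBBBBBB#####-------:#::
225 -::--::BB--BBBBBBBBBB#####------:#::
226 ::-..-:#BBBBBBBBBBBBB#####:-----:#::
227 :-...-####BBBBBBBBBBBB####:-----:##:
228 :....:####BBBBBBBBBBBB#####:-----:##
229 -....-#####BBBBBBBBBBB#####-------::
230 ......:#####BBBBBBBBBB#####---------
231 ......-:######BBBBBB#######---------
232 ........:#################:---------
233 ........-:###############:----------
234 .........-::############:-----------
235 ........--:::::#######::------------
236 -.....----:::::::::::---------------
237 --...-------------------------------
free 183.17500031515954
seated 315.83250055953863
n1 held 223.72625049620865
cost 216.6 centre [494.4  43.4] 55.1 tilt 0.412 high az 3.0 yaw 1.0
nose0 ring mid z at r17 57.6
nose1 ring mid z at r17 55.6
cost 143.1 centre [493.2  49. ] 59.4 tilt 0.361 high az 17.0 yaw -0.2
nose0 ring mid z at r17 62.7
nose1 ring mid z at r17 58.3
```

Request:
{"fn": "servo_tool", "kwargs": {"rows": [[0,0,-0.2,0,0,0,0],[0,0,-0.3,0,0,0,0],[0,0,-0.4,0,0,0,0],[0,0,-0.5,0,0,0,0],[0,0,0,-1,0,0,0],[0,0,0,-2,0,0,0],[0,0,0,-3,0,0,0],[0,0,0,-3,0,0,0],[0,0,0,-0.7,0,0,0],[0,0,0,0,0,0,0]]}}

```text
clock: 18.85
position: [521.4, 36.7, 224.8]
ee_rot: [-0.252, 0.968, 0.0, 0.002]
contact_force: [-0.3, -0.8, -0.8]
gripper_width: 15.0
```

Request:
{"fn": "servo_tool", "kwargs": {"rows": [[0,-2.29,4.09,0,0,0,0],[0,-2.29,4.09,0,0,0,0],[0,-2.29,4.09,0,0,0,0],[0,-2.29,4.09,0,0,0,0],[0,-2.29,4.09,0,0,0,0],[0,-2.29,4.09,0,0,0,0],[0,0,0,0,0,0,0]]}}

```text
clock: 19.55
position: [520.1, 322.3, 220.3]
ee_rot: [-0.255, 0.967, -0.0, -0.001]
contact_force: [-1.1, -0.8, -0.6]
gripper_width: 14.5
```

Request:
{"fn": "servo_tool", "kwargs": {"rows": [[0,0,0,0,0,0,-8.58],[0,0,0,0,0,0,-8.58],[0,0,0,0,0,0,-8.58],[0,0,0,0,0,0,-8.58],[0,0,0,0,0,0,-8.58],[0,0,0,0,0,0,-8.58],[0,0,0,0,0,0,-8.58],[0,0,0,0,0,0,-8.58],[0,0,0,0,0,0,0],[0,0,0,0,0,0,0]]}}

```text
clock: 20.55
position: [520.6, 317.1, 222.0]
ee_rot: [0.753, -0.658, -0.0, 0.001]
contact_force: [0.3, 0.2, -1.3]
gripper_width: 15.1
```

```bash
python3 - <<'E'
from h import *
go([520.9,318.2,180],187.8)
asc("side",236,212,36,26); asc("top",218,190,32,34)
E
```

```text
pos [520.6 317.1 222. ] yaw_y -172.3 tilt z [-0.0018 -0.0015 -1.    ] j6 -38.9 F [ 0.3  0.2 -1.3] w 15.1 t 20.55
shift cm [-0.11 -0.05  4.2 ] turn z -360.1
212 BB::-..........::------------:-.....
213 BBBB:-.........::------------:-.....
214 BBBBB:-........-#:----------:#-.....
215 BBBBB#-.........:#:--------:#:......
216 BBBBB#-.........-::::----:::-.......
217 #BBBB:-...........-:::::::-.........
218 #BBB#:....------...-----............
219 #BB::...--:###:::---................
220 ##:--...:##########:--..-..........-
221 ##---...:############:-...........-:
222 ##:::-..:####BBBB#####:-.........-::
223 ####::--::::BBBBBBB####:-........:::
224 ####::::---BBBBBBBBB####:-......-:::
225 ####:::BB-BBBBBBBBBBB####:-.....:#::
226 ####:.::BBBBBBBBBBBBBB####:.....:#::
227 ####:.-:#BBBBBBBBBBBBB####:-....-:#:
228 ####::####BBBBBBBBBBBB#####-.....-::
229 #####:#####BBB######BB#####-...-..-:
230 ######:::############B#####-....-..-
231 ######:::::###############:----.....
232 ######::::::::############:.........
233 #########::::::::::######:-.........
234 ###########::::::::#####:-..........
2
[... 679 characters left out ...]
5 ....-:###:BBBBBB-.-:###:........
206 ...-::##:BBBBBBBB---:###-.......
207 ...-:###BBBBBBBBBBBBB:##:.......
208 ...::##:BBBBBBBBBBBBB:##:.......
209 ...::##BBBBBBBBBBBBBBB###-......
210 ...:###:BBBBBBBBBBBBBB###-......
211 ..-:###BBBBBBBBBBBBBB:###-......
212 ...:###:BBBBBBBBBBBB-:###-.....-
213 ...::##:BBBBBBBBBBB--:##:-.....-
214 ...-:##::BBBBBBBBB:-::##:......:
215 ...-:###:BBBBBBBB:-::###-......:
216 ....-:###::BBBB::-::###:.......:
217 ....-::###:::::::::###:-.......:
218 .....-::####:::::####:-........:
219 ......-::###########:-.........-
220 ........-:########::-...........
221 .........--:::::::-.............
222 ............----................
223 -...............................
```

Request:
{"fn": "servo_tool", "kwargs": {"rows": [[0,-0.1,-0.05,2,0,0,0],[0,0,0,3,0,0,0],[0,0,0,2.5,0,0,0],[0,0,0,2,0,0,0],[0,0,0,0.8,0,0,0],[0,0,0,0,0,0,0],[0,0,0,0,0,0,0]]}}

```text
clock: 21.35
position: [521.9, 319.3, 121.2]
ee_rot: [0.754, -0.657, 0.0, -0.001]
contact_force: [0.1, 0.6, 0.1]
gripper_width: 15.6
```

Request:
{"fn": "servo_tool", "kwargs": {"rows": [[0,0,0,0.2,0,0,0],[0,0,0,0.1,0,0,0],[0,0,0,0,0,0,0]]}}

```text
clock: 21.65
position: [521.4, 319.0, 117.7]
ee_rot: [0.754, -0.657, 0.0, -0.0]
contact_force: [0.2, -1.1, -1.4]
gripper_width: 15.6
```

Request:
{"fn": "servo_tool", "kwargs": {"rows": [[0,0,0,0.15,0,0,0],[0,0,0,0.1,0,0,0],[0,0,0,0,0,0,0]]}}

```text
clock: 21.95
position: [521.2, 318.8, 114.5]
ee_rot: [0.754, -0.657, -0.0, 0.0]
contact_force: [-0.2, 0.3, -1.9]
gripper_width: 15.3
```

Request:
{"fn": "servo_tool", "kwargs": {"rows": [[0,0,0,0.1,0,0,0],[0,0,0,0,0,0,0]]}}

```text
clock: 22.15
position: [521.4, 318.9, 113.8]
ee_rot: [0.754, -0.657, 0.0, -0.0]
contact_force: [-0.5, 0.0, 1.1]
gripper_width: 15.1
```

Request:
{"fn": "servo_tool", "kwargs": {"rows": [[0.15,0,0,0,0,0,0],[0.5,0,0,0,0,0,0],[1,0,0,0,0,0,0],[1,0,0,0,0,0,0],[1,0,0,-1,0,0,0],[1,0,0,-3,0,0,0],[1,0,0,-4,0,0,0],[1,0,0,-3,0,0,0],[1,0,0,0,0,0,0]]}}

```text
clock: 23.05
position: [523.7, 320.5, 230.4]
ee_rot: [0.754, -0.657, 0.001, -0.006]
contact_force: [0.2, -0.1, -0.2]
gripper_width: 85.5
```

```bash
python3 - <<'E'
from h import *
go([493,44,180],100)
s=get_image("side")
im=s["image"]; hsv=cv2.cvtColor(im,cv2.COLOR_RGB2HSV); m=(hsv[...,0]<13)&(hsv[...,1]>170)&(hsv[...,2]>190); m[:290]=0;m[:,:195]=0;m[:,240:]=0
ys,xs=np.nonzero(m); print("handle top px",xs.mean(),ys.mean(),len(xs), "expect before", 190+(383-250)/5,290+(482-400)/5)
asc("side",205,295,25,40)
E
```

```text
pos [523.7 320.5 230.4] yaw_y -172.1 tilt z [ 0.0096  0.0073 -0.9999] j6 -38.7 F [ 0.2 -0.1 -0.2] w 85.5 t 23.05
shift cm [26.99  6.9   4.81] turn z -272.1
handle top px 215.55844155844156 306.4935064935065 77 expect before 216.6 306.4
295 BBBBBBBBBBBBBBBBBBBBBBBBB
296 BBBBBBBBBBBBBBBBBBBBBBBBB
297 BBBBBBBBBBBBBBBBBBBBBBBBB
298 BBBBBBBBBBBBBBBBBBBBBBBBB
299 BBBBBBBBBBBBBBBBBBBBBBBBB
300 BBBBBBBBBBBBBBBBBBBBBBBBB
301 BBBBBBBBBBBBBBBBBBBBBBBBB
302 BBBBBBBBBBBBBBBBBBBBBBBBB
303 BBBBBBBBBBBBBBBBBBBBBBBBB
304 BBBBBBBBBBBBBBBBBBBBBBBBB
305 BBBBBBBBBBBBBBBBBBBBBBBBB
306 BBBBBBBBBBBBBBBBBBBBBBBBB
307 BBBBBBBBBBBBBBBBBBBBBBBBB
308 BBBBBBBBBBBBBBBBBBBBBBBBB
309 BBBBBBBBBBBBBBBBBBBBBBBBB
310 BBBBBBBBBBBBBBBBBBBBBBBBB
311 BBBBBBBBBBBBBBBBBBBBBBBBB
312 BBBBBBBBBBBBBBBBBBBBBBBBB
313 BBBBBBBBBBBBBBBBBBBBBBBB.
314 BBBBBBBBBBBBBBBBBB--::-.:
315 ---BBBBBBBBBBBBBB#:---:::
316 :-:###BBBBBBBBBBBB#######
317 --:####BBBBBBBBBBB#######
318 --:####BBBBBBBBBBB#######
319 --:####BBBBBBBBBBB#######
320 --:####BBBBBBBBBBB#######
321 --:####BBBBBBBBBBB#######
322 --:####BBBBBBBBBBB#######
323 -:#####BBBBBBBBBBB#######
324 --######BBBBBBBBBB#######
325 -:######BBBBBBBBBB#######
326 -:######BBBBBBBBBB#######
327 -:######BBBBBBBBBB#######
328 -:######BBBBBBBBBB#######
329 -:######BBBBBBBBBB#######
330 -:#######################
331 -:#######################
332 :########################
333 :########################
334 :########################
```

Pick stands upright (handle top px (215.6,306.5), same as at the start). Now the ring: jaws along its level diameter (world yaw 100°).

Request:
{"fn": "servo_tool", "kwargs": {"rows": [[0.8,0,0,0,0,0,8],[0.8,0,0,0,0,0,8],[0.8,0,0,0,0,0,8],[0.8,0,0,0,0,0,8],[0.8,0,0,0,0,0,8],[0.8,0,0,0,0,0,8],[0.8,0,0,0,0,0,8],[0.8,0,0,0,0,0,8],[0.8,0,0,0,0,0,8],[0.8,0,0,0,0,0,8],[0.8,0,0,0,0,0,8],[0.8,0,0,0,0,0,0]]}}

```text
clock: 24.35
position: [520.7, 318.3, 222.1]
ee_rot: [-0.086, 0.996, -0.001, -0.001]
contact_force: [-0.6, -0.4, -1.1]
gripper_width: 68.6
```

Request:
{"fn": "servo_tool", "kwargs": {"rows": [[0.8,1.3,-4.45,0,0,0,0],[0.8,1.3,-4.45,0,0,0,0],[0.8,1.3,-4.45,0,0,0,0],[0.8,1.3,-4.45,0,0,0,0],[0.8,1.3,-4.45,0,0,0,0],[0.8,1.3,-4.45,0,0,0,0],[0.8,0,0,3,0,0,0],[0.8,0,0,4,0,0,0],[0.8,0,0,3,0,0,0],[0.8,0,0,0,0,0,0],[0.8,0,0,0,0,0,0]]}}

```text
clock: 25.45
position: [490.4, 42.3, 123.8]
ee_rot: [-0.087, 0.996, -0.0, -0.0]
contact_force: [1.1, 0.6, 0.0]
gripper_width: 68.2
```

```bash
python3 - <<'E'
from h import *
go([492.6,43.8,75],100)
E
```

```text
pos [490.4  42.3 123.8] yaw_y 100.0 tilt z [-8.e-04 -1.e-03 -1.e+00] j6 -103.9 F [1.1 0.6 0. ] w 68.2 t 25.45
shift cm [-0.24  0.11  4.88] turn z -0.0
```

Request:
{"fn": "servo_tool", "kwargs": {"rows": [[0.8,-0.24,0.11,1.5,0,0,0],[0.8,0,0,2,0,0,0],[0.8,0,0,1.4,0,0,0],[0.8,0,0,0,0,0,0],[0.8,0,0,0,0,0,0]]}}

```text
clock: 25.95
position: [493.7, 44.5, 76.3]
ee_rot: [-0.087, 0.996, 0.0, 0.001]
contact_force: [0.3, -0.3, 0.3]
gripper_width: 68.1
```

```bash
python3 - <<'E'
from h import *
go([492.6,43.8,55],100)
s=get_image("side")["image"][:,:,::-1]
cv2.imwrite("pics/ring.png",cv2.resize(s[185:255,215:295],None,fx=8,fy=8,interpolation=cv2.INTER_CUBIC))
W=np.array([492.6,43.8]); a=np.radians(100); u=np.array([np.cos(a),np.sin(a)])
f=lambda p:((proj("side",p)-[215,185])*8).round()
p=read_state()["position"]
for s_ in (1,-1):
  for z in (62,66,71): print("pad tip exp",s_,z,f([*(p[:2]+s_*34*u),z]))
  print("ring edge",s_,f([*(W+s_*27*u),52]))
E
```

```text
pos [493.7  44.5  76.3] yaw_y 99.9 tilt z [ 2.8e-03  7.0e-04 -1.0e+00] j6 -104.1 F [ 0.3 -0.3  0.3] w 68.1 t 25.95
shift cm [ 0.12 -0.05  2.13] turn z -0.1
pad tip exp 1 62 [293. 398.]
pad tip exp 1 66 [293. 388.]
pad tip exp 1 71 [293. 376.]
ring edge 1 [296. 403.]
pad tip exp -1 62 [276. 230.]
pad tip exp -1 66 [276. 220.]
pad tip exp -1 71 [276. 207.]
ring edge -1 [282. 270.]
```

View pics/ring.png

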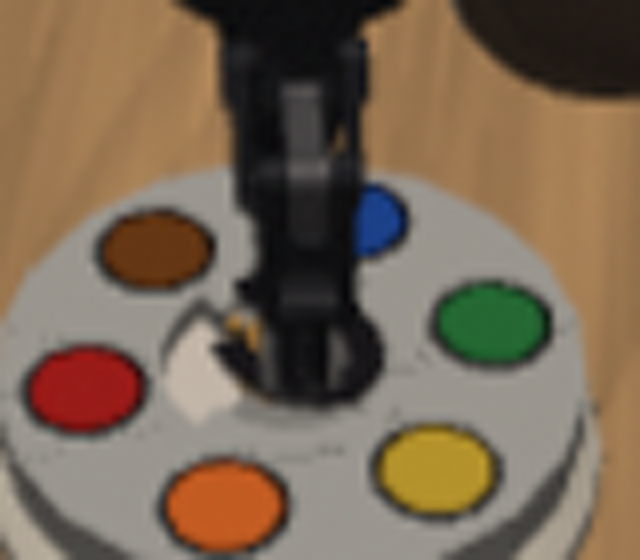

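Near finger (centre x≈305) is over the ring (≈300), as wanted. Descend with clearance, then close stepwise.

Request:
{"fn": "servo_tool", "kwargs": {"rows": [[0.8,0,-0.05,0.7,0,0,0],[0.8,0,0,0.6,0,0,0],[0.8,0,0,0.4,0,0,0],[0.8,0,0,0,0,0,0],[0.8,0,0,0,0,0,0]]}}

```text
clock: 26.5
position: [492.5, 43.4, 57.5]
ee_rot: [-0.086, 0.996, -0.0, -0.0]
contact_force: [0.4, 0.4, 0.6]
gripper_width: 68.5
```

Request:
{"fn": "servo_tool", "kwargs": {"rows": [[0.8,0,0,0.2,0,0,0],[0.8,0,0,0.1,0,0,0],[0.8,0,0,0,0,0,0]]}}

```text
clock: 26.8
position: [492.4, 43.4, 54.6]
ee_rot: [-0.086, 0.996, -0.0, -0.0]
contact_force: [-0.6, -0.3, 0.0]
gripper_width: 68.2
```

Now close in steps, watching lateral force.

Request:
{"fn": "servo_tool", "kwargs": {"rows": [[0.72,0,0,0,0,0,0],[0.72,0,0,0,0,0,0],[0.72,0,0,0,0,0,0]]}}

```text
clock: 27.1
position: [492.5, 43.4, 54.8]
ee_rot: [-0.086, 0.996, 0.0, 0.0]
contact_force: [0.6, 0.7, -0.3]
gripper_width: 61.3
```

Request:
{"fn": "servo_tool", "kwargs": {"rows": [[0.68,0,0,0,0,0,0],[0.68,0,0,0,0,0,0],[0.68,0,0,0,0,0,0]]}}

```text
clock: 27.4
position: [492.5, 43.4, 54.7]
ee_rot: [-0.086, 0.996, 0.0, 0.0]
contact_force: [0.5, -0.4, 0.6]
gripper_width: 58.1
```

Request:
{"fn": "servo_tool", "kwargs": {"rows": [[0.65,0,0,0,0,0,0],[0.65,0,0,0,0,0,0],[0.65,0,0,0,0,0,0]]}}

```text
clock: 27.7
position: [492.5, 43.4, 54.7]
ee_rot: [-0.086, 0.996, -0.0, -0.0]
contact_force: [-0.2, -0.0, -0.1]
gripper_width: 55.5
```

Request:
{"fn": "servo_tool", "kwargs": {"rows": [[0.63,0,0,0,0,0,0],[0.6,0,0,0,0,0,0],[0.5,0,0,0,0,0,0],[0.5,0,0,0,0,0,0],[0.5,0,0,0,0,0,0]]}}

```text
clock: 28.2
position: [492.5, 42.7, 55.2]
ee_rot: [-0.086, 0.996, -0.0, -0.0]
contact_force: [0.0, -5.6, 5.4]
gripper_width: 48.6
```

```bash
python3 - <<'E'
from h import *
asc("side",228,205,46,34); asc("top",212,196,40,30)
print(read_state()["gripper_width"])
E
```

```text
205 BBBBBBBBBBBB---:#######::::######BBBBBBBBBBBBB
206 BBBBBBBB--------#######::::#####:------BBBBBBB
207 BBBBBB----------:######::::######:--------BBBB
208 BBBB.-----------:######::::######:::-------BBB
209 BB--------------:######::::##:##:-:::--------B
210 ----------------:######:::::::##:---:#--------
211 ---::::##:------:#######::::::##:---:#--------
212 -:BBBBBBBBB:----:#######:::::###:----#:-------
213 :BBBBBBBBBBB:---:#######:::######----#:-------
214 #BBBBBBBBBBBB#--:#######::::#####--::#--------
215 BBBBBBBBBBBBB#--:######:::::#####:::#:--------
216 BBBBBBBBBBBBB#---################::::---------
217 BBBBBBBBBBBBB#---:##############:::-----------
218 #BBBBBBBBBBB#:----:#############--------------
219 ##BBBBBBBBB#:-----:#############--------------
220 ::#BBBBBB#::----:###############------------::
221 --::::::::------:###############----------::::
222 -----------::---:###############---------:#:::
223 ----------::::-:::##############---------:::::
224 ---------:::::::--:##############-------:#::::
225 ---------::--::BB-B##############:------:#::::
226 --------::-..-::BBBB#####
[... 1301 characters left out ...]
##:...-
211 #################################:-...--
212 ################################:-...-:.
213 ##############################:--....--.
214 ---:##########################:......:-.
215 ...-:##################:::####-......:..
216 .....--::############:::::###:.......:..
217 ........---:#######::::::###:-.......:-.
218 ...........-:#####:::::####:-........:-.
219 ............-::###########:-.........-:-
220 ..............::########::-...........-:
221 ...............--:::::::-..............-
222 --:--..............--...................
223 -...-:-.................................
224 ......-:................................
225 .......-:...............................
48.90006871717612
```

Fingers closed past 54 mm with upward force: the tips ride on the ring's upper edge. Ring hasn't moved. Reopen, go lower.

Request:
{"fn": "servo_tool", "kwargs": {"rows": [[0.6,0,0,0,0,0,0],[0.65,0,0,0,0,0,0],[0.72,0,0,0,0,0,0],[0.72,0,0,0,0,0,0]]}}

```text
clock: 28.7
position: [492.5, 43.8, 54.6]
ee_rot: [-0.086, 0.996, 0.0, 0.0]
contact_force: [0.8, -0.5, -0.8]
gripper_width: 61.5
```

```bash
python3 - <<'E'
from h import *
go([492.5,43.8,51],100)
asc("side",228,220,46,19)
E
```

```text
pos [492.5  43.8  54.6] yaw_y 99.9 tilt z [ 2.e-04  4.e-04 -1.e+00] j6 -104.0 F [ 0.8 -0.5 -0.8] w 61.5 t 28.7
shift cm [0.   0.   0.36] turn z -0.1
220 ::#BBBBBB#::----:###############------------::
221 --::::::::------:###############----------::::
222 -----------::---:###############---------:#:::
223 ----------::::-::::#############---------:::::
224 ---------:::::::--:##############-------:#::::
225 ---------::--::BB-:###############------:#::::
226 --------::-..-::BBBB##############:-----:#::::
227 --------:-....::##BB###############-----:##:::
228 ::-----::....:####BB###############:-----:##::
229 -:::---:-....-:####################-------::#:
230 --:#:---......-####################---------::
231 ---:#---.......:###################-----------
232 ----::-.........:#################:-----------
233 ----::-.........-:###############:------------
234 ----::--.........-::############:-------------
235 ---:#:--........--:::#########::--------------
236 ---::----.....----:::#########----------------
237 -:#:------...-------:#########----------------
238 :::-----------------:########:-------::BBBBB::
```

Request:
{"fn": "servo_tool", "kwargs": {"rows": [[0.72,0,0,0.2,0,0,0],[0.72,0,0,0.1,0,0,0],[0.72,0,0,0,0,0,0],[0.72,0,0,0,0,0,0]]}}

```text
clock: 29.15
position: [492.4, 43.4, 51.6]
ee_rot: [-0.086, 0.996, -0.0, -0.0]
contact_force: [0.0, 0.4, -0.5]
gripper_width: 61.4
```

Request:
{"fn": "servo_tool", "kwargs": {"rows": [[0.72,0,0,0.1,0,0,0],[0.72,0,0,0,0,0,0],[0.72,0,0,0,0,0,0]]}}

```text
clock: 29.45
position: [492.5, 43.4, 50.7]
ee_rot: [-0.086, 0.996, -0.0, -0.0]
contact_force: [1.2, 0.2, 0.5]
gripper_width: 61.6
```

```bash
python3 - <<'E'
from h import *
asc("side",244,230,22,14)
u=np.array([np.cos(np.radians(100)),np.sin(np.radians(100))])
for r in (31,36,41):
    print(r,[(z,(proj("side",[*(np.array([492.5,43.4])+r*u),z])+.5).round(1).tolist()) for z in (44,46,48,50)])
E
```

```text
230 ###################---
231 ###################---
232 :#################:---
233 -:###############:----
234 .-::############:-----
235 --:::#########::------
236 --:::#########:-------
237 ----:#########--------
238 ----:#########-------:
239 ----::#######:-----:#B
240 -----:###:##::----:BBB
241 ------:::--:-----:#BBB
242 :::--------------:BBBB
243 BBB::------------:BBBB
31 [(44, [252.7, 239.5]), (46, [252.7, 238.9]), (48, [252.7, 238.3]), (50, [252.7, 237.7])]
36 [(44, [252.9, 241.2]), (46, [252.9, 240.6]), (48, [252.9, 240.0]), (50, [252.9, 239.4])]
41 [(44, [253.0, 242.8]), (46, [253.0, 242.2]), (48, [253.0, 241.6]), (50, [253.0, 241.0])]
```

Request:
{"fn": "servo_tool", "kwargs": {"rows": [[0.72,0,0,0.1,0,0,0],[0.68,0,0,0,0,0,0],[0.65,0,0,0,0,0,0],[0.65,0,0,0,0,0,0]]}}

```text
clock: 29.9
position: [493.4, 43.6, 51.1]
ee_rot: [-0.087, 0.996, 0.0, 0.001]
contact_force: [-1.5, 0.5, 9.6]
gripper_width: 55.7
```

Request:
{"fn": "servo_tool", "kwargs": {"rows": [[0.63,0,0,0,0,0,0],[0.61,0,0,0,0,0,0],[0.61,0,0,0,0,0,0],[0.61,0,0,0,0,0,0]]}}

```text
clock: 30.3
position: [493.7, 42.9, 51.7]
ee_rot: [-0.086, 0.996, -0.0, 0.001]
contact_force: [-0.5, -4.0, 13.5]
gripper_width: 52.5
```

Upward force of 13 N: the tips probably touch the face. Raise at once; the first grasp was likely real (tip flex), so regrip at that height and test-lift.

Request:
{"fn": "servo_tool", "kwargs": {"rows": [[0.63,0,0,-0.25,0,0,0],[0.68,0,0,-0.15,0,0,0],[0.72,0,0,0,0,0,0],[0.72,0,0,0,0,0,0]]}}

```text
clock: 30.7
position: [492.3, 43.5, 53.4]
ee_rot: [-0.086, 0.996, -0.0, -0.0]
contact_force: [0.1, -0.4, -0.2]
gripper_width: 61.6
```

```bash
python3 - <<'E'
from h import *
go([492.8,43.8,54],100)
asc("side",228,218,46,22)
E
```

```text
pos [492.3  43.5  53.4] yaw_y 99.9 tilt z [-5.e-04 -1.e-04 -1.e+00] j6 -104.0 F [ 0.1 -0.4 -0.2] w 61.6 t 30.7
shift cm [-0.06  0.02 -0.06] turn z -0.1
218 #BBBBBBBBBBB#:---:##############:-------------
219 ##BBBBBBBBB#:----:##############--------------
220 ::#BBBBBB#::----:###############------------::
221 --::::::::------:###############----------::::
222 -----------::----:##############---------:#:::
223 ----------::::-::::#############:--------:::::
224 ---------:::::::---:#############-------:#::::
225 ---------::--::BB--B##############------:#::::
226 --------::-..-::BBBB##############:-----:#::::
227 --------:-...-:###BB##############:-----:##:::
228 ::-----::....:####BB###############:-----:##::
229 -:::---:-....-:####################:------::#:
230 --:#:---......:####################---------::
231 ---:#---.......:###################-----------
232 ----::-.........:#################:-----------
233 ----::-.........-:###############:------------
234 ----::--.........-::############:-------------
235 ---:#:--........--:::#########::--------------
236 ---::----.....----:::#########----------------
237 -:#:------...-------:#########----------------
238 :::-----------------:########:-------::BBBBB::
239 :-------------------::######::-----:#BBBBBBBBB
```

Request:
{"fn": "servo_tool", "kwargs": {"rows": [[0.68,0,-0.05,-0.05,0,0,0],[0.65,0,0,0,0,0,0],[0.62,0,0,0,0,0,0],[0.62,0,0,0,0,0,0]]}}

```text
clock: 31.15
position: [492.4, 42.6, 54.1]
ee_rot: [-0.086, 0.996, -0.0, -0.0]
contact_force: [0.8, -2.3, 0.1]
gripper_width: 53.3
```

Request:
{"fn": "servo_tool", "kwargs": {"rows": [[0.58,0,0,0,0,0,0],[0.5,0,0,-0.05,0,0,0],[0.5,0,0,-0.05,0,0,0],[0.5,0,0,0,0,0,0]]}}

```text
clock: 31.55
position: [492.3, 42.7, 55.1]
ee_rot: [-0.086, 0.996, -0.0, -0.0]
contact_force: [1.4, -4.4, -0.7]
gripper_width: 48.9
```

Request:
{"fn": "servo_tool", "kwargs": {"rows": [[0.5,0,0,-0.1,0,0,0],[0.5,0,0,-0.2,0,0,0],[0.5,0,0,-0.3,0,0,0],[0.5,0,0,0,0,0,0],[0.5,0,0,0,0,0,0]]}}

```text
clock: 32.05
position: [492.7, 43.2, 61.4]
ee_rot: [-0.086, 0.996, 0.0, 0.0]
contact_force: [-0.9, 0.5, 0.0]
gripper_width: 49.1
```

```bash
python3 - <<'E'
from h import *
go([492.8,43.8,54],100)
asc("side",228,205,46,34)
E
```

```text
pos [492.7  43.2  61.4] yaw_y 99.9 tilt z [ 6.e-04  5.e-04 -1.e+00] j6 -104.0 F [-0.9  0.5  0. ] w 49.1 t 32.05
shift cm [-0.01  0.05  0.74] turn z -0.1
205 BBBBBBBBBBBB----:######::::#####:BBBBBBBBBBBBB
206 BBBBBBBB--------:######::::#####:------BBBBBBB
207 BBBBBB----------:######::::######:-------BBBBB
208 BBB..-----------:######::::::####:::-------BBB
209 BB--------------:#######::::::##:-:::--------B
210 ----------------:#######:::::###:---:#--------
211 ---::::##:------:###############:---:#--------
212 -:BBBBBBBBB:----:#######::::####:----#:-------
213 :BBBBBBBBBBB:---:######:::::####:----#:-------
214 #BBBBBBBBBBBB:--:###############:--::#--------
215 BBBBBBBBBBBBB#---:##############::::#:--------
216 BBBBBBBBBBBBB#---:##############:::::---------
217 BBBBBBBBBBBBB#----:#############:::-----------
218 #BBBBBBBBBBB#:--:###############--------------
219 ##BBBBBBBBB#:---:###############--------------
220 ::#BBBBBB#::-----:##############------------::
221 --::::::::-------:##############----------::::
222 -----------::----:###############--------:#:::
223 ----------::::-::::##############:-------#::::
224 ---------:::::#::::###############------:#::::
225 ---------::--:###:BB##############:-----:#::::
226 --------::-..:####BB###############-----:#::::
227 --------:-...:####B################-----:##:::
228 ::-----::.....:####################:-----:##::
229 -:::---:-.....-:###################-------::#:
230 --:#:---.......-:#################:---------::
231 ---:#---........-B################:-----------
232 ----::-.........-BB##############:------------
233 ----::-.........-:BB:##########:::------------
234 ----::--.........-:::########:::--------------
235 ---:#:--........--:::#######::::--------------
236 ---::----.....----:::::::::::-----------------
237 -:#:------...---------:-----------------------
238 :::----------------------------------::BBBBB::
```

Ring is held and rises with the fingers. Lift clear.

Request:
{"fn": "servo_tool", "kwargs": {"rows": [[0.5,0,0,-0.3,0,0,0],[0.5,0,0,-0.6,0,0,0],[0.5,0,0,-1,0,0,0],[0.5,0,0,-1.3,0,0,0],[0.5,0,0,-1.3,0,0,0],[0.5,0,0,-1,0,0,0],[0.5,0,0,-0.5,0,0,0],[0.5,0,0,0,0,0,0]]}}

```text
clock: 32.9
position: [493.0, 43.1, 122.2]
ee_rot: [-0.086, 0.996, 0.0, 0.001]
contact_force: [0.3, 0.2, 0.2]
gripper_width: 49.1
```

Request:
{"fn": "servo_tool", "kwargs": {"rows": [[0.5,0.1,-0.7,0,0,0,0],[0.5,0.3,-2,0,0,0,0],[0.5,0.5,-3.4,0,0,0,0],[0.5,0.5,-3.4,0,0,0,0],[0.5,0.5,-3.4,0,0,0,0],[0.5,0.5,-3.4,0,0,0,0],[0.5,0.5,-3.4,0,0,0,0],[0.5,0.5,-3.4,0,0,0,0],[0.5,0.5,-3.4,0,0,0,0],[0.5,0.5,-3.4,0,0,0,0],[0.5,0.4,-2.5,0,0,0,0],[0.5,0.2,-1.2,0,0,0,0]]}}

```text
clock: 34.1
position: [499.9, -298.9, 120.0]
ee_rot: [-0.085, 0.996, 0.0, -0.001]
contact_force: [0.1, 0.6, -2.2]
gripper_width: 48.8
```

```bash
python3 - <<'E'
from h import *
go([503,-302,100],100)
p=read_state()["position"]; q=proj("side",[p[0],p[1],p[2]-4]); print(q)
asc("side",int(q[0])-22,int(q[1])-22,48,40)
E
```

```text
pos [ 499.9 -298.9  120. ] yaw_y 99.7 tilt z [-1.9e-03  5.0e-04 -1.0e+00] j6 -65.3 F [ 0.1  0.6 -2.2] w 48.8 t 34.1
shift cm [-0.26 -0.36  2.  ] turn z -0.3
[260.63687637 126.25454618]
104 BBBBBBBBBBB-:::::########:#####-..........-:::::
105 BBBBBBBBBBBBBBB-::########:####-..........-:::::
106 BBBBBBBBBBBBBBBBBB#############-..........-:::::
107 BBBBBBBBBBBBBBBBBB#############---........-:::::
108 BBBBBBBBBBBBBBBBBBB############:::----....::::::
109 BBBBBBBBBBBBBBBBBBB############B-:::::----:::::B
110 BBBBBBBBBBBBBBBBBBB############BBBBB::::::::::BB
111 BBBBBBBBBBBBBBBBBBB############BBBBBBBBB-::::BBB
112 BBBBBBBBBBBBBBBBBBB###########BBBBBBBBBBBBBBBBBB
113 BBBBBBBBBBBBBBBBBBB###########BBBBBBBBBBBBBBBBBB
114 BBBBBBBBBBBBBBBBBBB###########BBBBBBBBBBBBBBBBBB
115 BBBBBBBBBBBBBBBBBBB###########BBBBBBBBBBBBBBBBBB
116 BBBBBBBBBBBBBBBBBBB###########BBBBBBBBBBBBBBBBBB
117 BBBBBBBBBBBBBBBBBBB###########BBBBBBBBBBBBBBBBBB
118 BBBBBBBBBBBBBBBBBBB###########BBBBBBBBBBBBBBBBBB
119 BBBBBBBBBBBBBBBBBBB###########BBBBBBBBBBBBBBBBBB
120 BBBBBBBBBBBBBBBBBBB###########BBBBBBBBBBBBBBBBBB
121 BBBBBBBBBB
[... 504 characters left out ...]
BBBBBBBBBBB
131 BBBBBBBBBBBBBBBBBBBB:#########BBBBBBBBBBBBBBBBBB
132 BBBBBBBBBBBBBBBBBBBBB:###:::BBBBBBBBBBBBBBBBBBBB
133 BBBBBBBBBBBBBBBBBBBBB::::--BBBBBBBBBBBBBBBBBBBBB
134 BBBBBBBBBBBBBBBBBBBBBBBBBBBBBBBBBBBBBBBBBBBBBBBB
135 BBBBBBBBBBBBBBBBBBBBBBBBBBBBBBBBBBBBBBBBBBBBBBBB
136 BBBBBBBBBBBBBBBBBBBBBBBBBBBBBBBBBBBBBBBBBBBBBBBB
137 BBBBBBB---BBBBBBBBBBBBBBBBBBBBBBBBBBBBBBBBBBBBBB
138 BBBBBB--:::----BBBBBBBBBBBBBBBBBBBBBBBBBBBBBBBBB
139 BBBBBB-:##:::-------BBBBBBBBBBBBBBBBBBBBBBBBBBBB
140 BBBBB-:#####:#:::-::-----BBBBBBBBBBBBBBBBBBBBBBB
141 BBBB-::#:::::######:::-------BBBBBBBBBBBBBBBBBBB
142 BBB--:#:-::::::::#######:::-------BBBBBBBBBBBBBB
143 BBB-:#:-------:::::::########::::------BBBBBBBBB
```

Request:
{"fn": "servo_tool", "kwargs": {"rows": [[0.5,-0.25,-0.35,1,0,0,0],[0.5,0,0,2,0,0,0],[0.5,0,0,2.5,0,0,0],[0.5,0,0,2,0,0,0],[0.5,0,0,1.3,0,0,0],[0.5,0,0,0.5,0,0,0],[0.5,0,0,0,0,0,0],[0.5,0,0,0,0,0,0]]}}

```text
clock: 34.95
position: [504.6, -299.7, 28.9]
ee_rot: [-0.086, 0.996, -0.0, 0.001]
contact_force: [-0.4, -0.3, 0.0]
gripper_width: 49.1
```

Request:
{"fn": "servo_tool", "kwargs": {"rows": [[0.5,0,0,0.2,0,0,0],[0.5,0,0,0.2,0,0,0],[0.5,0,0,0,0,0,0]]}}

```text
clock: 35.25
position: [503.9, -299.7, 24.4]
ee_rot: [-0.086, 0.996, -0.0, 0.0]
contact_force: [0.3, 0.7, -1.2]
gripper_width: 49.2
```

Request:
{"fn": "servo_tool", "kwargs": {"rows": [[0.5,0,0,0.1,0,0,0],[0.5,0,0,0.1,0,0,0],[0.5,0,0,0,0,0,0]]}}

```text
clock: 35.55
position: [503.8, -299.7, 22.1]
ee_rot: [-0.086, 0.996, 0.0, -0.0]
contact_force: [-0.1, -0.4, 0.3]
gripper_width: 48.6
```

Request:
{"fn": "servo_tool", "kwargs": {"rows": [[0.5,0,0,0.1,0,0,0],[0.5,0,0,0.1,0,0,0],[0.5,0,0,0,0,0,0]]}}

```text
clock: 35.85
position: [503.9, -299.7, 20.1]
ee_rot: [-0.086, 0.996, 0.0, -0.0]
contact_force: [0.6, 0.4, -0.6]
gripper_width: 48.6
```

Request:
{"fn": "servo_tool", "kwargs": {"rows": [[0.5,0,0,0.1,0,0,0],[0.5,0,0,0,0,0,0]]}}

```text
clock: 36.05
position: [504.1, -299.7, 19.4]
ee_rot: [-0.086, 0.996, -0.0, 0.0]
contact_force: [0.3, -0.1, 2.5]
gripper_width: 48.9
```

Request:
{"fn": "servo_tool", "kwargs": {"rows": [[0.5,0,0,0.1,0,0,0],[0.5,0,0,0,0,0,0]]}}

```text
clock: 36.25
position: [504.3, -299.7, 18.6]
ee_rot: [-0.086, 0.996, -0.0, 0.0]
contact_force: [0.1, 1.0, 4.1]
gripper_width: 48.7
```

Request:
{"fn": "servo_tool", "kwargs": {"rows": [[0.5,0,0,0.1,0,0,0],[0.5,0,0,0,0,0,0]]}}

```text
clock: 36.45
position: [504.5, -299.7, 17.9]
ee_rot: [-0.086, 0.996, -0.0, 0.0]
contact_force: [-0.4, 2.7, 6.4]
gripper_width: 48.9
```

Request:
{"fn": "servo_tool", "kwargs": {"rows": [[0.5,0,0,0.1,0,0,0],[0.5,0,0,0.1,0,0,0],[0.5,0,0,0,0,0,0]]}}

```text
clock: 36.75
position: [504.9, -299.6, 16.3]
ee_rot: [-0.086, 0.996, -0.0, 0.001]
contact_force: [0.8, 3.0, 7.7]
gripper_width: 49.0
```

Request:
{"fn": "servo_tool", "kwargs": {"rows": [[0.5,0,0,0.1,0,0,0],[0.5,0,0,0,0,0,0]]}}

```text
clock: 36.95
position: [505.1, -299.5, 15.6]
ee_rot: [-0.086, 0.996, -0.0, 0.001]
contact_force: [0.3, 3.5, 8.9]
gripper_width: 49.2
```

Request:
{"fn": "servo_tool", "kwargs": {"rows": [[0.5,0,0,0.1,0,0,0],[0.5,0,0,0,0,0,0]]}}

```text
clock: 37.15
position: [505.2, -299.5, 14.7]
ee_rot: [-0.086, 0.996, -0.0, 0.001]
contact_force: [-1.0, 4.9, 10.4]
gripper_width: 48.9
```

Request:
{"fn": "servo_tool", "kwargs": {"rows": [[0.5,0,0,0.1,0,0,0],[0.5,0,0,0,0,0,0]]}}

```text
clock: 37.35
position: [505.3, -299.5, 14.0]
ee_rot: [-0.086, 0.996, -0.0, 0.001]
contact_force: [-0.5, 3.6, 11.8]
gripper_width: 48.9
```

Request:
{"fn": "servo_tool", "kwargs": {"rows": [[0.6,0,0,0,0,0,0],[0.63,0,0,0,0,0,0],[0.66,0,0,0,0,0,0],[0.72,0,0,0,0,0,0],[0.78,0,0,0,0,0,0],[0.78,0,0,0,0,0,0]]}}

```text
clock: 37.95
position: [503.4, -299.7, 11.7]
ee_rot: [-0.086, 0.996, 0.0, -0.001]
contact_force: [-0.8, 0.7, 0.0]
gripper_width: 66.8
```

Request:
{"fn": "servo_tool", "kwargs": {"rows": [[0.78,0,0,-0.5,0,0,0],[0.78,0,0,-2,0,0,0],[0.78,0,0,-4,0,0,0],[0.78,0,0,-4,0,0,0],[0.78,-4,0,-3,0,0,0],[0.78,-4,-4,0,0,0,0],[0.78,0,-5,0,0,0,0],[0.78,0,-5,0,0,0,0],[0.78,0,-3,0,0,0,0],[0.78,0,0,0,0,0,0]]}}

```text
clock: 38.95
position: [605.7, -453.7, 145.8]
ee_rot: [-0.084, 0.996, -0.0, -0.0]
contact_force: [0.6, 0.1, -0.8]
gripper_width: 66.5
```

```bash
python3 - <<'E'
from h import *
go([503,-302,100],100)
for cam in("top","side"):
    im=get_image(cam)["image"]; q=proj(cam,[503,-302,5]).astype(int); 
    x0,y0=q[0]-35,q[1]-30; m=np.zeros(im.shape[:2],bool); m[y0:y0+60,x0:x0+70]=im[y0:y0+60,x0:x0+70].max(2)<90
    n,l,st,c=cv2.connectedComponentsWithStats(m.astype(np.uint8))
    for i in range(1,n):
        if st[i,4]>40: print(cam,st[i],at_z(cam,*c[i],8).round(1))
    asc(cam,q[0]-20,q[1]-20,42,40)
E
```

```text
pos [ 605.7 -453.7  145.8] yaw_y 99.6 tilt z [-7.e-04 -3.e-04 -1.e+00] j6 -55.8 F [ 0.6  0.1 -0.8] w 66.5 t 38.95
shift cm [ 7.59 16.67  4.58] turn z -0.4
top [358 193  50  17 332] [ 530.6 -329.8    8. ]
top [338 205   7  23  56] [ 489.5 -220.9    8. ]
189 .........-:::::::::-----------------------
190 .........-:::::::::----------------------.
191 .........::::::::::----------------------.
192 ........-:::::::::------------------------
193 ........-:::::::::-------:::::::##::::::::
194 .......-::::::::::--::::::########::::::##
195 .......-::::::::::::::####::::::::::::::::
196 .......-:::::::::::####:::::::::::::::::::
197 .......-:::::::::######:::::::::::::::::::
198 .......:::::::::######::::::::::::::::::::
199 ......-::::::#########::::::::::::::::::::
200 ......-:::::#########:::::::::::::::::::::
201 ......-:::#########:::::::----------------
202 ......-:########::::::-------------.......
203 ......::#####:::::-----------------.......
204 .....-:####:::::------------------........
205 .....:####::::--------------------........
206 ....-:###:::::--------------------........
2
[... 2362 characters left out ...]
---------------:::#####:::---------------:
163 -::---------------:::::-----------------::
164 #:::-::-----:-------------------------:-:#
165 #####::::::-:---:----------------------:#:
166 #:::######:::::::----------------------:#:
167 ::::#:########:::-::-----:------------:::-
168 ::::::#:::#:######::::::-:-----------::::B
169 BBB:::::::#::##:######::::::-:-------:#::B
170 BBBBBBBB:::::::::#::#######:::-::---::#:BB
171 BBBBBBBBBBBB:::::::::#:#::#####::::::#:BBB
172 BBBBBBBBBBBBBBBB:::::::#:::#:######:#::BBB
173 BBBBBBBBBBBBBBBBBBBB-::::::#:::::###::BBBB
174 BBBBBBBBBBBBBBBBBBBBBBBB-:::::::::::::BBBB
175 BBBBBBBBBBBBBBBBBBBBBBBBBBBBB::::::::BBBBB
176 BBBBBBBBBBBBBBBBBBBBBBBBBBBBBBBBB:::BBBBBB
```

```bash
python3 - <<'E'
from h import *
im=get_image("side")["image"]; hsv=cv2.cvtColor(im,cv2.COLOR_RGB2HSV); m=(hsv[...,0]<13)&(hsv[...,1]>170)&(hsv[...,2]>190); m[:298]=0;m[:,:205]=0;m[:,230:]=0
ys,xs=np.nonzero(m); print("handle top",xs.mean(),ys.mean())
a=cv2.imread("pics/side1.png"); b=cv2.resize(im[:,:,::-1],(a.shape[1],a.shape[0]),interpolation=cv2.INTER_LINEAR)
d=(np.abs(a.astype(int)-b).max(2)>60).astype(np.uint8); n,l,st,c=cv2.connectedComponentsWithStats(d)
print([s.tolist() for s in st[1:] if s[4]>60])
print(read_state()["clock"]); job_done()
E
```

```text
handle top nan nan
[[253, 0, 45, 45, 1644], [565, 0, 47, 75, 1876], [326, 12, 56, 142, 3815], [662, 82, 9, 64, 318], [586, 94, 77, 159, 4423], [672, 98, 13, 22, 143], [393, 237, 25, 17, 196], [734, 241, 19, 35, 272], [662, 262, 18, 28, 239], [720, 273, 15, 15, 97], [636, 290, 57, 89, 3471], [682, 292, 81, 42, 1274], [764, 293, 35, 54, 1185], [712, 340, 40, 15, 216], [374, 347, 36, 25, 285], [700, 353, 99, 60, 2512]]
39.2
the job is handed in; nothing more can be done<stdin>:3: RuntimeWarning: Mean of empty slice.
  ret = ret.dtype.type(ret / rcount)
```

The ring was pried off with the pick's toe, the pick went back in its holder, and the ring lies in the steel tray. I handed the job in at 39.2 s, under the 72 s limit.

**What the last checks showed**
- **Ring:** in the side view it lies flat in the tray, centred near (501, −298) mm. The arm blocked the top view of the tray, so only the side camera confirms this.
- **Pick and bystanders:** comparing the side view with the first picture, it changed only at the arm, the wheel's hub and the tray. The pick and the bystanders show no change. Right after I released the pick, its handle top was within about 1 px of its starting position.

**Checks that failed or disagreed**
- **Pick handle:** my last colour check found no pixels, probably because its thresholds or window were too tight. It therefore confirmed nothing; the image comparison above is what I rely on.
- **Both noses cleared:** I saw only one clear force release while prying. My ring-pose fit was too noisy to trust. I judged the ring free because its far end stayed up where a freed ring should rest after I lowered the toe.

**Where it was less gentle than intended**
- **Wheel face:** on one attempt to grip the ring I went too low, and the upward force reached about 13 N. The fingertips were probably pressing on the wheel's face. I backed off at once and gripped higher.
- **Tray:** I pressed the tilted ring flat against the floor with up to about 12 N before letting go.

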